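Load the soil incubation chamber: vent, catch, lid, beakers, seal

TASK

Start a soil incubation: with the lid still held shut, unscrew the vent valve of the chamber all the way up, then press the lid's front edge down once so that its push-push catch lets go, and swing the lid right back until it stays open by itself. Stand every beaker of soil on the bench upright on the chamber's floor, close the lid and press it down until the catch holds it again, and only when it is held screw the vent fully down, so that no pressure builds up while the lid moves. Leave the sieve, the petri dish and the marker where they are.

Things in the scene. Friction and masses are not known exactly. Their poses are not given: they have to be found in the camera images.
- chamber: Aluminium trough with a clear lid, fixed to the bench, a vent valve on a bracket beyond its -y end. Trough 108 x 276 x 76 mm along its x, y, z. Origin: bench level under the middle of its inside; x points from the front wall to the hinge side (away from the robot), y along the trough, z up. Its catch is hidden in the middle of the front wall
- chamber_in (a point): Centre of the trough's inner floor, 8 mm above the bench; axes as the chamber. Inside: x -42 to +42, y -130 to +130 mm; wall tops (rim) 68 mm above this point; front wall 14 mm thick, others 8. Three beakers fit in a row along y, e.g. at y = -85, 0, +85 mm, with room for fingers closing along y. Two spring pins, up to 41 mm above the rim with the lid open, on the front wall at x -50, y +-55 mm
- lid (a joint): Lid hinge angle, rad. Held shut: about 0. Front edge pressed to the stop (8 mm lower, about 4 N, then hard): -0.07; there the push-push catch clicks over. Pressed so and let go when held, the lid springs up to 0.29, free; pressed so and let go when free, it is held again. Opens to a stop at 1.9; beyond 1.6 it stays open, below it falls back to 0.29. Swings easily
- lid_tab (a point): Centre of the lid's black grip tab, which juts forward from the middle of the lid's front edge, in the lid's plane: 24 mm wide (chamber y), 12 mm thick, ending 17 mm in front of this point; the lid's edge is 24 mm behind it. Can be pinched from above across its width; it turns between fingertips as the lid swings. x axis along the lid to the hinge, z out of its top face
- lid_hinge (a point): Middle of the lid's hinge line, which runs along chamber y at x = 53 mm, z = 84 mm of the chamber. The lid is 8 mm thick, 276 mm long and reaches 110 mm from this line, 0.22 kg; its underside lies in the plane of the hinge line. lid_tab lies 134 mm from the line and 6 mm above that plane
- vent_knob (a joint): Turn of the vent valve's knob, rad: 0 screwed fully down (shut, as found), 6.28 fully up (open), with stops at both ends. It opens counter-clockwise seen from above. Knob and stem rise 2.5 mm per radian turned, 15.7 mm in all. Friction about 0.06 N m; it stays where it is left
- knob_grip (a point): Point on the axis of the round black ribbed vent knob, at mid height; rises with it (78 mm above the bench when shut). Knob 36 mm diameter, 22 mm high, axis vertical, at x = 0, y = -200 mm of the chamber, 62 mm from the end wall (rim 76 mm high). Under it a brass neck 26 mm wide, top 17 mm below this point when shut, on a brass block 34 mm square, top 34 mm below
- soil_sieve: Small round soil sieve, 72 mm diameter, 33 mm high, on the bench; bystander. Origin: centre of its underside
- petri_dish: Petri dish of soil, 64 mm diameter, 12 mm high, on the bench; bystander. Origin: centre of its underside
- marker: Marker pen lying on the bench, 130 x 16 x 17 mm, along its x; bystander. Origin: centre of its underside
- beaker_0: Glass beaker with a soil sample in it, open at the top, 52 mm diameter at the rim, 48 mm at the wall, 63 mm high, about 0.08 kg, standing on the bench. Origin: centre of its underside, z up. Two or three of the three beakers are present
- beaker_1: Glass beaker with a soil sample in it, open at the top, 52 mm diameter at the rim, 48 mm at the wall, 63 mm high, about 0.08 kg, standing on the bench. Origin: centre of its underside, z up. Two or three of the three beakers are present
- beaker_2: Glass beaker with a soil sample in it, open at the top, 52 mm diameter at the rim, 48 mm at the wall, 63 mm high, about 0.08 kg, standing on the bench. Origin: centre of its underside, z up. Two or three of the three beakers are present
Not all that is in view belongs to the job. Leave any purple or red look-alike of the beaker_1 alone. What is shaped like the beaker_2 but black is not meant.

How it is judged:
By the outcome, as a careful person would: the job done as asked, in the order asked, and still so for the second after the job is handed in, with the robot touching nothing.
Of beaker_0, beaker_1, beaker_2 only 2 to 3 are there at a start; the rules pass over those that are not, and their reading is None.
At some moment in a run one of beaker_0, beaker_1, beaker_2 may be knocked a few centimetres aside while the robot is not near it.
Once in a run the grip may slacken for a moment while it holds something.
It also fails if it takes over 210 s, if anything falls off the work surface, if the arm or the gripper's body presses on something with over 40 N, if the wrist force passes 120 N, or if a joint passes its speed limit or range.

ROBOT

A 6-joint arm with a two-finger parallel gripper is mounted at the origin on the work surface; the furniture and walls round the work are solid. World frame = base frame: x ahead of the robot, y to its left, z up, the work surface at z = 0. Lengths are in mm, angles in degrees, forces in N, time in s.
With the tool pointing down it reaches from about 350 to 850 mm from the base axis. Payload 8.1 kg.
Tool frame: the origin (TCP) lies between the finger pads; the fingertips stand 25 mm ahead of it and the grasp point (between the pads) lies 6 mm ahead of it (r.tcp_to_tips is the distance from the TCP to the fingertips, in mm); z points along the fingers, y is the line along which they close (so a half turn about z gives the same grasp; the last joint's range is limited). The gripper opens to 85 mm and grips with 20 to 120 N. Pads are 22 mm wide; open, the fingers measure 114 mm over their backs; the gripper's body (76 mm by 85 mm) begins 54 mm behind the grasp point. The pads swing forward as they close: fully open they stand 13 mm farther back than shut.
Start: joints at [-70.268, 7.471, 85.268, -0, 87.261, -4.893], TCP at [250.033, -545.425, 256.292] pointing down, gripper open.
Joint ranges: [-169.43, 169.43], [-51.17, 129.36], [1.28, 143.12], [-76.62, 256.62], [0, 156.53], [-152.29, 152.29]. Speed limits (degrees/s): [136.94, 136.94, 159.86, 180, 180, 180].

INTERFACE

Orientations are given as [roll, pitch, yaw] about the fixed x, y, z axes, in that order (R = Rz(yaw) Ry(pitch) Rx(roll)).
In Python, from bench import r gives the robot as it stands.
- The arm moves only by the tool apply_moves, never from a script. Its arguments are lists of equal length, an entry for each row: "angular": the turn, a rotation vector about the world's x, y, z in units of 8 degrees (1.0 is 8 degrees), a list of three; "travel": the shift along the world's x, y, z in units of 40 mm (1.0 is 40 mm), a list of three; "jaw": the opening, from 0 (shut) to 1 (fully open). A call has 1 to 20 rows; each row shifts and turns the commanded pose from where the row before left it; what a row does not reach is not made up. A row lasts 1/8 s, in which the tool goes at most 62.5 mm and 10.7 degrees, less where a joint would pass 70% of its speed; a pose out of reach is approached as far as the arm can. A call is refused whole if a number of a shift passes 1 or a number of a turn 1, either way. A call with a gripper value outside its range is refused whole. The fingers move at their own pace and stop on an object; "force" is the grip in N (left out, the last holds). Time passes only in rows, so rows that do not move let the fingers close. It gives the time, the measured TCP pose, the force, the opening and the grip force at its end, in the units of the state.
- r.sense(): the state, without advancing time (a new reading comes with each control period).
- r.snapshot(name): name is "scene" or "top" or "wrist"; returns a dict with "color" (400x640x3 uint8, red, green, blue), "fx", "fy", "cx", "cy" (pixels), "R" (3x3) and "t" (3): a world point X has camera coordinates R X + t; the wrist camera has in their place "mount" (4x4, takes a point from camera to tool coordinates, whose origin is the TCP and whose axes are the flange's). Camera axes: x right, y down, z forward; pixel columns grow to the right and rows downward; lengths in mm; the calibration is good to about 2 mm. A picture is of the moment at which its call begins: read the wrist's pose just before it. There is no depth.
- r.hand_in(): hands the job in; it is judged then, once.
The state is a dict: "time": time; "joint_pos": joint angles; "qd": joint speeds; "joint_efforts": joint torques, N m; "tool_pos": TCP position; "tcp_rot": TCP orientation; "ft_force": force on the tool from outside, world axes, zero at the start; "wrist_torque": the same for the moment, N m; "finger_gap": finger opening in mm; "grip_force": force on a finger pad.
Only numpy, scipy, OpenCV 4.12 (cv2) and the standard library are available. Lean on these libraries where they do the work, as an engineer would, in place of code of your own. Each camera call takes 0.05 s, during which the arm holds its last target. There are 200 camera calls.

## Working session

There is one attempt and no reset: what is moved stays moved. The work goes in short steps, Python scripts to look and compute and a tool call to move; the robot and the scene stay as the last step left them, time stands still between calls to the robot, and variables do not carry over. Pictures are saved under pics/ and viewed, at most 14 in all, crops included, and the job is handed in when it is done.

Besides the shell and the picture viewer there is one more tool, called after "Emit:" in YAML: its name, and indented under it one key for each argument. apply_moves: Moves the arm, as the interface text tells. Its arguments: {"type":"object","properties":{"angular":{"type":"array"},"travel":{"type":"array"},"jaw":{"type":"array"},"force":{"type":"number"}},"required":["angular","travel","jaw"]}

```bash
ls; mkdir -p pics; cat > h.py <<'E'
import numpy as np, cv2
from bench import r
def snap(n,f):
    s=r.snapshot(n); cv2.imwrite('pics/'+f,cv2.cvtColor(s['color'],cv2.COLOR_RGB2BGR)); return s
def ray(s,u,v,z):
    "world point at height z seen at pixel u,v (fixed cams)"
    R=np.array(s['R']);t=np.array(s['t'])
    d=R.T@np.array([(u-s['cx'])/s['fx'],(v-s['cy'])/s['fy'],1]); c=-R.T@t
    return c+d*(z-c[2])/d[2]
def proj(s,X):
    p=np.array(s['R'])@np.array(X,float)+np.array(s['t']); return [s['fx']*p[0]/p[2]+s['cx'],s['fy']*p[1]/p[2]+s['cy']]
E
python3 - <<'E'
from h import *
a=r.sense();print(a)
import pickle
for n in('scene','top'):
    s=snap(n,n+'0.png');pickle.dump(s,open(n+'.pkl','wb'));print(n,s['fx'],s['cx'],s['cy'],(-np.array(s['R']).T@s['t']).round(),np.array(s['R']).round(2).tolist())
E
```

```text
pics
{'time': 0.0, 'joint_pos': array([-7.02655190e+01,  7.51558893e+00,  8.53297062e+01,  1.24679741e-03,
        8.72589780e+01, -4.89315925e+00]), 'qd': array([ 0.06965594,  0.00160652, -0.12694253,  0.03434706, -0.03103858,
        0.05305926]), 'joint_efforts': array([-6.99792654e-04, -5.69409692e+01, -5.00549376e+01, -3.43606380e-04,
        1.50667765e-02, -5.98521365e-05]), 'tool_pos': array([ 249.89143079, -544.94559065,  255.23525826]), 'tcp_rot': array([-1.79896213e+02, -1.01350029e-02,  2.46275703e+01]), 'ft_force': array([-0.27658553,  0.38702338,  0.82795101]), 'wrist_torque': array([-0.01600177,  0.01093385, -0.02449425]), 'grip_force': 0.0, 'finger_gap': 85.23609820863052}
scene 378.4589989003823 317.2650803920002 202.76875293709645 [212. 699. 804.] [[-0.9, -0.44, -0.0], [-0.3, 0.62, -0.73], [0.32, -0.65, -0.69]]
top 429.22017965608023 316.63130217528436 206.12348296719765 [ 414.   42. 1586.] [[-0.01, -1.0, 0.01], [-1.0, 0.01, -0.08], [0.08, -0.01, -1.0]]
```

View pics/scene0.png

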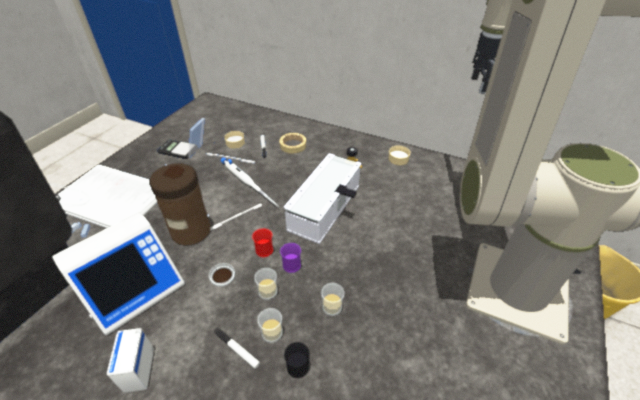

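View pics/top0.png

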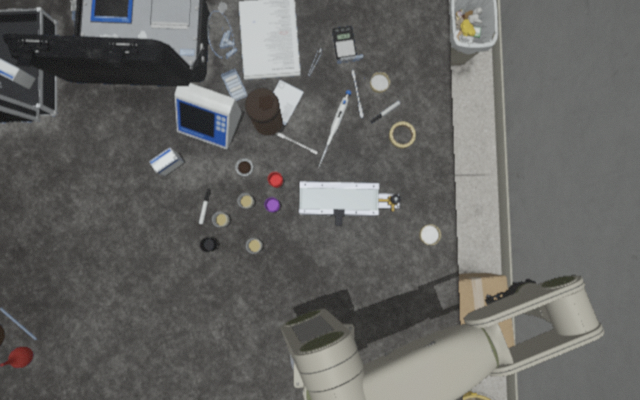

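The scene view shows three clear beakers of tan soil at scene (266,283), (270,325), (332,299), which are top (246,201), (221,219), (254,245). Look-alikes are red (276,180), purple (273,205) and black (209,243), all to be left alone. The chamber is at top (340,199), with its tab at (339,216) and knob at (395,201). I'll check these in one close crop.

```bash
python3 - <<'E'
from h import *
i=cv2.imread('pics/top0.png')[165:265,195:415]
cv2.imwrite('pics/c1.png',cv2.resize(i,None,fx=3.6,fy=3.6,interpolation=cv2.INTER_CUBIC))
E
```

```text
(no output)
```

View pics/c1.png

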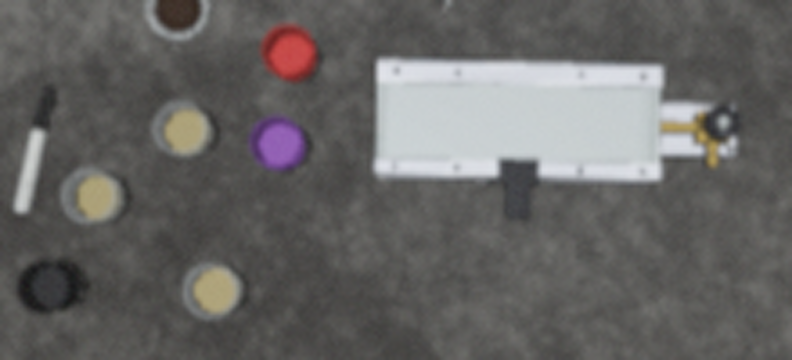

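The crop confirms three tan-soil beakers at crop (184,129), (94,196) and (214,290). The lid corners are (377,60), (663,68), (661,181) and (375,175), the tab is at (517,190), and the knob is at (721,123).

```bash
python3 - <<'E'
from h import *
import pickle
s=pickle.load(open('top.pkl','rb'))
P=lambda u,v,z: ray(s,195+u/3.6-.5+.14,165+v/3.6-.5+.14,z)[:2].round(1)
C=[P(*c,92) for c in [(377,60),(663,68),(661,181),(375,175)]];print(C)
m=np.mean(C,0);d=(C[0]+C[3]-C[1]-C[2])/2;yaw=np.arctan2(-d[0],d[1]);print('mid',m,np.linalg.norm(d),np.degrees(yaw))
print('tab',P(517,205,90),'knob',P(721,123,89))
for n,u,v in[('A',184,129),('B',94,196),('C',214,290),('purple',280,144),('red',291,53),('blk',49,286)]:print(n,P(u,v,63),P(u,v,45))
E
```

```text
[array([617.9,  81. ]), array([ 607.6, -197.9]), array([ 497.3, -193.5]), array([505.8,  83.7])]
mid [557.15  -56.675] 278.2088469118119 -1.936253501407983
tab [475.5 -53.5] knob [ 553.5 -253.8]
A [554.8 272.7] [556.5 275.4]
B [489.5 360.8] [490.4 364.6]
C [396.2 243. ] [396.  245.3]
purple [539.1 178. ] [540.6 179.6]
red [629.6 166.9] [632.1 168.4]
blk [401.8 404.1] [401.6 408.4]
```

Emit:
apply_moves:
  angular:
    - [0, 0, -0.85]
    - [0, 0, -0.85]
    - [0, 0, -0.85]
    - [0, 0, -0.85]
    - [0, 0, -0.85]
    - [0, 0, -0.85]
    - [0, 0, -0.85]
    - [0, 0, -0.85]
    - [0, 0, 0]
    - [0, 0, 0]
  travel:
    - [0.95, 0.9, 0]
    - [0.95, 0.9, 0]
    - [0.95, 0.9, 0]
    - [0.95, 0.9, 0]
    - [0.95, 0.9, 0]
    - [0.95, 0.9, 0]
    - [0.95, 0.9, 0]
    - [0.95, 0.9, 0]
    - [0, 0, 0]
    - [0, 0, 0]
  jaw: [1, 1, 1, 1, 1, 1, 1, 1, 1, 1]

```text
time: 1.35
tool_pos: [553.7, -257.4, 255.7]
tcp_rot: [180.0, 0.1, -29.7]
ft_force: [-0.8, -0.5, 0.9]
finger_gap: 85.2
grip_force: 0.0
```

```bash
cat >> h.py <<'E'
from scipy.spatial.transform import Rotation as Ro
def wcam(f):
    a=r.sense(); s=snap('wrist',f); T=np.eye(4); T[:3,:3]=Ro.from_euler('xyz',a['tcp_rot'],degrees=True).as_matrix(); T[:3,3]=a['tool_pos']
    M=T@np.array(s['mount']); s['R']=M[:3,:3].T; s['t']=-s['R']@M[:3,3]; return a,s
E
python3 - <<'E'
from h import *
import pickle
a,s=wcam('w1.png');pickle.dump(s,open('w1.pkl','wb'));print(a['tool_pos'],a['tcp_rot'],a['joint_pos'],s['mount'],s['fx'])
for X in [(553,-256,89),(552,-257,78)]:print(proj(s,X))
E
```

```text
[ 553.71745939 -257.36440451  255.70398689] [ 1.79969956e+02  6.21435690e-02 -2.96750878e+01] [-2.97218681e+01  9.17536142e+00  8.34593418e+01 -3.01247794e-02
  8.74274161e+01  8.99545719e+01] [[ 4.68140665e-05 -9.50173010e-01 -3.11723033e-01  7.98173387e+01]
 [ 9.99999887e-01  1.91934352e-04 -4.34862891e-04 -6.75093311e-01]
 [ 4.73025341e-04 -3.11722977e-01  9.50172911e-01 -1.17370042e+02]
 [ 0.00000000e+00  0.00000000e+00  0.00000000e+00  1.00000000e+00]] 357.9022698387129
[np.float64(316.9347190607468), np.float64(190.32637773329787)]
[np.float64(318.5354895605916), np.float64(187.20269230591913)]
```

View pics/w1.png

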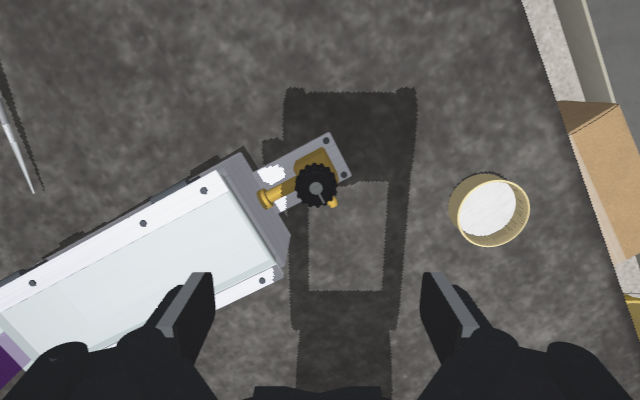

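The knob's top is at (316,186), close to the predicted (317,190). The pipe to the trough lies low, below the knob.

```bash
python3 - <<'E'
from h import *
import pickle
s=pickle.load(open('w1.pkl','rb'))
print('knob',ray(s,316,186,89),'lid corners',ray(s,219,168,92),ray(s,276,267,92),ray(s,216,170,84))
E
```

```text
knob [ 556.58910144 -257.16170881   89.        ] lid corners [ 608.64062239 -197.56384656   92.        ] [ 510.79882213 -190.62875463   92.        ] [ 608.05273868 -191.64892371   84.        ]
```

Emit:
apply_moves:
  angular:
    - [0, 0, 0]
    - [0, 0, 0]
    - [0, 0, 0]
    - [0, 0, 0]
    - [0, 0, 0]
    - [0, 0, 0]
    - [0, 0, 0]
    - [0, 0, 0]
    - [0, 0, 0]
    - [0, 0, 0]
    - [0, 0, 0]
    - [0, 0, 0]
  travel:
    - [0.04, 0, -0.86]
    - [0, 0, -0.86]
    - [0, 0, -0.86]
    - [0, 0, -0.86]
    - [0, 0, -0.43]
    - [0, 0, -0.42]
    - [0, 0, 0]
    - [0, 0, 0]
    - [0, 0, 0]
    - [0, 0, 0]
    - [0, 0, 0]
    - [0, 0, 0]
  jaw: [0.65, 0.65, 0.65, 0.65, 0.65, 0.65, 0.65, 0.3, 0.3, 0.3, 0.3, 0.3]
  force: 30

```text
time: 2.9
tool_pos: [556.7, -257.6, 86.2]
tcp_rot: [-180.0, -0.1, -29.8]
ft_force: [0.4, 2.6, 6.8]
finger_gap: 34.7
grip_force: 30.1
```

Emit:
apply_moves:
  angular:
    - [0, 0, 1]
    - [0, 0, 1]
    - [0, 0, 1]
    - [0, 0, 1]
    - [0, 0, 1]
    - [0, 0, 1]
    - [0, 0, 1]
    - [0, 0, 1]
    - [0, 0, 1]
    - [0, 0, 1]
    - [0, 0, 1]
    - [0, 0, 1]
    - [0, 0, 1]
    - [0, 0, 1]
    - [0, 0, 1]
    - [0, 0, 1]
    - [0, 0, 1]
    - [0, 0, 1]
    - [0, 0, 1]
    - [0, 0, 1]
  travel:
    - [0, 0, 0.009]
    - [0, 0, 0.009]
    - [0, 0, 0.009]
    - [0, 0, 0.009]
    - [0, 0, 0.009]
    - [0, 0, 0.009]
    - [0, 0, 0.009]
    - [0, 0, 0.009]
    - [0, 0, 0.009]
    - [0, 0, 0.009]
    - [0, 0, 0.009]
    - [0, 0, 0.009]
    - [0, 0, 0.009]
    - [0, 0, 0.009]
    - [0, 0, 0.009]
    - [0, 0, 0.009]
    - [0, 0, 0.009]
    - [0, 0, 0.009]
    - [0, 0, 0.009]
    - [0, 0, 0.009]
  jaw: [0.3, 0.3, 0.3, 0.3, 0.3, 0.3, 0.3, 0.3, 0.3, 0.3, 0.3, 0.3, 0.3, 0.3, 0.3, 0.3, 0.3, 0.3, 0.3, 0.3]

```text
time: 5.4
tool_pos: [554.0, -255.3, 92.8]
tcp_rot: [-179.9, -0.3, 130.5]
ft_force: [-15.9, 12.2, 18.5]
finger_gap: 34.5
grip_force: 19.2
```

Emit:
apply_moves:
  angular:
    - [0, 0, 1]
    - [0, 0, 1]
    - [0, 0, 1]
    - [0, 0, 1]
    - [0, 0, 0]
    - [0, 0, 0]
    - [0, 0, 0]
    - [0, 0, -1]
    - [0, 0, -1]
    - [0, 0, -1]
    - [0, 0, -1]
    - [0, 0, -1]
    - [0, 0, -1]
    - [0, 0, -1]
    - [0, 0, -1]
    - [0, 0, -1]
    - [0, 0, -1]
    - [0, 0, -1]
    - [0, 0, -1]
    - [0, 0, -1]
  travel:
    - [0, 0, 0.009]
    - [0, 0, 0.009]
    - [0, 0, 0.009]
    - [0, 0, 0.009]
    - [0, 0, 0]
    - [0, 0, 0]
    - [0, 0, 0]
    - [0, 0, 0]
    - [0, 0, 0]
    - [0, 0, 0]
    - [0, 0, 0]
    - [0, 0, 0]
    - [0, 0, 0]
    - [0, 0, 0]
    - [0, 0, 0]
    - [0, 0, 0]
    - [0, 0, 0]
    - [0, 0, 0]
    - [0, 0, 0]
    - [0, 0, 0]
  jaw: [0.3, 0.3, 0.3, 0.3, 0.3, 0.6, 0.6, 0.6, 0.6, 0.6, 0.6, 0.6, 0.6, 0.6, 0.6, 0.6, 0.6, 0.6, 0.6, 0.6]

```text
time: 7.9
tool_pos: [555.8, -257.6, 93.2]
tcp_rot: [180.0, 0.0, 58.0]
ft_force: [1.3, 0.0, 0.1]
finger_gap: 51.5
grip_force: 0.0
```

Emit:
apply_moves:
  angular:
    - [0, 0, -1]
    - [0, 0, -1]
    - [0, 0, -1]
    - [0, 0, -1]
    - [0, 0, -1]
    - [0, 0, -1]
    - [0, 0, -1]
    - [0, 0, -1]
    - [0, 0, -1]
    - [0, 0, -1]
    - [0, 0, -1]
    - [0, 0, 0]
    - [0, 0, 0]
    - [0, 0, 0]
    - [0, 0, 0]
    - [0, 0, 0]
  travel:
    - [0, 0, 0]
    - [0, 0, 0]
    - [0, 0, 0]
    - [0, 0, 0]
    - [0, 0, 0]
    - [0, 0, 0]
    - [0, 0, 0]
    - [0, 0, 0]
    - [0, 0, 0]
    - [0, 0, 0]
    - [0, 0, 0]
    - [0, 0, 0]
    - [0, 0, 0]
    - [0, 0, 0]
    - [0, 0, 0]
    - [0, 0, 0]
  jaw: [0.6, 0.6, 0.6, 0.6, 0.6, 0.6, 0.6, 0.6, 0.6, 0.6, 0.6, 0.6, 0.3, 0.3, 0.3, 0.3]

```text
time: 9.9
tool_pos: [555.9, -257.2, 93.5]
tcp_rot: [-180.0, -0.0, -29.7]
ft_force: [0.7, 3.8, 2.6]
finger_gap: 34.5
grip_force: 29.8
```

Emit:
apply_moves:
  angular:
    - [0, 0, 1]
    - [0, 0, 1]
    - [0, 0, 1]
    - [0, 0, 1]
    - [0, 0, 1]
    - [0, 0, 1]
    - [0, 0, 1]
    - [0, 0, 1]
    - [0, 0, 1]
    - [0, 0, 1]
    - [0, 0, 1]
    - [0, 0, 1]
    - [0, 0, 1]
    - [0, 0, 1]
    - [0, 0, 1]
    - [0, 0, 1]
    - [0, 0, 1]
    - [0, 0, 1]
    - [0, 0, 1]
    - [0, 0, 1]
  travel:
    - [0, 0, 0.009]
    - [0, 0, 0.009]
    - [0, 0, 0.009]
    - [0, 0, 0.009]
    - [0, 0, 0.009]
    - [0, 0, 0.009]
    - [0, 0, 0.009]
    - [0, 0, 0.009]
    - [0, 0, 0.009]
    - [0, 0, 0.009]
    - [0, 0, 0.009]
    - [0, 0, 0.009]
    - [0, 0, 0.009]
    - [0, 0, 0.009]
    - [0, 0, 0.009]
    - [0, 0, 0.009]
    - [0, 0, 0.009]
    - [0, 0, 0.009]
    - [0, 0, 0.009]
    - [0, 0, 0.009]
  jaw: [0.3, 0.3, 0.3, 0.3, 0.3, 0.3, 0.3, 0.3, 0.3, 0.3, 0.3, 0.3, 0.3, 0.3, 0.3, 0.3, 0.3, 0.3, 0.3, 0.3]

```text
time: 12.4
tool_pos: [554.4, -255.9, 100.3]
tcp_rot: [-180.0, -0.2, 130.5]
ft_force: [-7.4, 9.4, 9.1]
finger_gap: 34.7
grip_force: 30.3
```

```bash
python3 -c "
from h import *
a=r.sense();print(a['wrist_torque'],a['ft_force'],a['joint_efforts'][5],a['tcp_rot'],a['joint_pos'])"
```

```text
[ 1.52046806  1.09220704 -0.08283814] [-7.42614512  9.38395845  9.05761907] 2.2456280887126923 [-179.96671513   -0.24700193  130.52500709] [-2.96128821e+01  1.63270404e+01  9.19686380e+01  5.53397591e-02
  7.19479469e+01 -7.01552215e+01]
```

Emit:
apply_moves:
  angular:
    - [0, 0, 1]
    - [0, 0, 1]
    - [0, 0, 1]
    - [0, 0, 0]
    - [0, 0, 0]
  travel:
    - [-0.01, 0.01, 0.004]
    - [-0.01, 0.01, 0]
    - [-0.01, 0.01, 0]
    - [0, 0, 0]
    - [0, 0, 0]
  jaw: [0.3, 0.3, 0.3, 0.3, 0.3]

```text
time: 13.02
tool_pos: [554.7, -256.5, 100.9]
tcp_rot: [-180.0, 0.0, 154.1]
ft_force: [2.3, -0.0, 1.3]
finger_gap: 34.7
grip_force: 30.2
```

```bash
python3 -c "
from h import *
a,s=wcam('w2.png');print(a['wrist_torque'],a['ft_force'],a['joint_efforts'][5],a['tcp_rot'],a['tool_pos'])"
```

```text
[ 0.09642861 -0.45131677 -0.16558714] [ 2.27924147 -0.00741295  1.27219013] -0.22245329339057207 [-1.79992974e+02  4.66074255e-02  1.54057798e+02] [ 554.72143419 -256.459452    100.85975334]
```

Emit:
apply_moves:
  angular:
    - [0, 0, 0.7]
    - [0, 0, 0.7]
    - [0, 0, 0.7]
    - [0, 0, 0]
  travel:
    - [0, 0, 0]
    - [0, 0, 0]
    - [0, 0, 0]
    - [0, 0, 0]
  jaw: [0.3, 0.3, 0.3, 0.3]

```text
time: 13.58
tool_pos: [554.2, -256.4, 100.7]
tcp_rot: [-180.0, -0.0, 170.9]
ft_force: [-0.3, 1.7, 3.1]
finger_gap: 34.3
grip_force: 30.4
```

```bash
python3 -c "
from h import *
a=r.sense();print(a['wrist_torque'],a['ft_force'],a['joint_efforts'][5],a['tcp_rot'],a['tool_pos'])"
```

```text
[ 0.1486767   0.05677499 -0.36793496] [-0.28805375  1.69889125  3.07099933] -1.460300087928772 [-1.79987803e+02 -3.01661319e-02  1.70895103e+02] [ 554.16553839 -256.4006381   100.71847745]
```

Emit:
apply_moves:
  angular:
    - [0, 0, 0]
    - [0, 0, 0]
    - [0, 0, 0]
    - [0, 0, 0]
    - [0, 0, 0.3]
    - [0, 0, 0.3]
    - [0, 0, 0.29]
    - [0, 0, 0]
    - [0, 0, 0]
    - [0, 0, 0]
    - [0, 0, 0]
    - [0, 0, 0]
  travel:
    - [0, 0, 0]
    - [0, 0, 0]
    - [0, 0, 0.75]
    - [0, 0, 0.75]
    - [-0.31, 0.84, 0]
    - [-0.31, 0.84, 0]
    - [-0.31, 0.84, 0]
    - [-0.31, 0.84, 0]
    - [-0.31, 0.84, 0]
    - [-0.31, 0.85, 0]
    - [0, 0, 0]
    - [0, 0, 0]
  jaw: [0.6, 0.6, 0.6, 0.6, 0.6, 0.6, 0.6, 0.6, 0.6, 0, 0, 0]

```text
time: 15.08
tool_pos: [480.2, -54.6, 160.8]
tcp_rot: [-180.0, 0.0, 178.1]
ft_force: [0.7, 0.3, -0.1]
finger_gap: 0.2
grip_force: 0.0
```

```bash
python3 - <<'E'
from h import *
a,s=wcam('w3.png');print(a['tool_pos'],a['tcp_rot'],a['finger_gap'],a['ft_force'])
snap('scene','s3.png')
i=cv2.imread('pics/s3.png')[120:260,260:420]
j=cv2.imread('pics/w3.png')
cv2.imwrite('pics/c3.png',np.hstack([cv2.resize(i,(457,400)),j[:,130:470]]))
for X in [(479.5,-53.9,96),(462.5,-53.3,96),(503,-54.7,96)]:print(proj(s,X))
E
```

```text
[480.24673018 -54.59626953 160.80781895] [-1.79966710e+02  2.33670167e-02  1.78148720e+02] 0.16005185959410695 [ 0.66091831  0.2777355  -0.08402128]
[np.float64(316.9209509845932), np.float64(237.6804768337876)]
[np.float64(317.0121292071402), np.float64(208.5707847977991)]
[np.float64(316.8539727718102), np.float64(275.429510837513)]
```

View pics/c3.png

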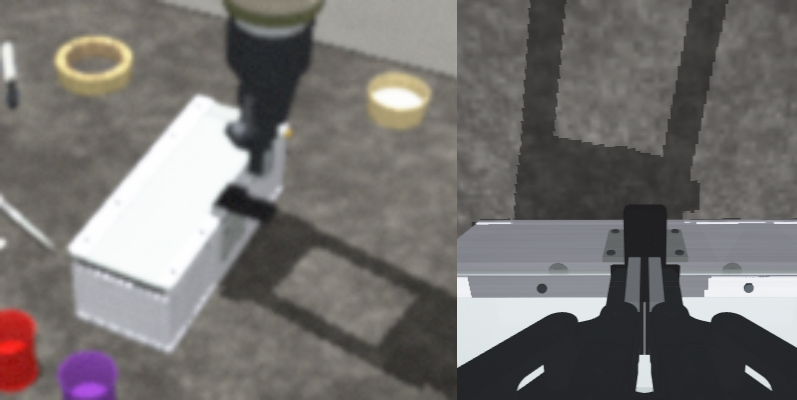

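The gripper is centred over the black tab, whose front end is at (645,205) as predicted. The lid is shut, so I'll press it now.

Emit:
apply_moves:
  angular:
    - [0, 0, 0]
    - [0, 0, 0]
    - [0, 0, 0]
    - [0, 0, 0]
    - [0, 0, 0]
    - [0, 0, 0]
    - [0, 0, 0]
  travel:
    - [0, 0, -0.5]
    - [0, 0, -0.4]
    - [0, 0, -0.1]
    - [0, 0, -0.08]
    - [0, 0, -0.06]
    - [0, 0, -0.05]
    - [0, 0, 0]
  jaw: [0, 0, 0, 0, 0, 0, 0]

```text
time: 16.05
tool_pos: [480.2, -54.3, 113.3]
tcp_rot: [-180.0, 0.0, 178.1]
ft_force: [-1.9, -2.0, 2.3]
finger_gap: 0.2
grip_force: 1.3
```

Emit:
apply_moves:
  angular:
    - [0, 0, 0]
    - [0, 0, 0]
    - [0, 0, 0]
    - [0, 0, 0]
  travel:
    - [0, 0, -0.04]
    - [0, 0, -0.03]
    - [0, 0, -0.03]
    - [0, 0, 0]
  jaw: [0, 0, 0, 0]

```text
time: 16.55
tool_pos: [480.5, -54.4, 111.5]
tcp_rot: [-180.0, 0.0, 178.2]
ft_force: [-14.4, 1.1, 25.3]
finger_gap: 0.2
grip_force: 12.7
```

Emit:
apply_moves:
  angular:
    - [0, 0, 0]
    - [0, 0, 0]
    - [0, 0, 0]
    - [0, 0, 0]
    - [0, 0, 0]
    - [0, 0, 0]
    - [0, 0, 0]
    - [0, 0, 0]
  travel:
    - [0, 0, 0.5]
    - [0, 0, 1]
    - [0, 0, 1]
    - [0, 0, 1]
    - [0, 0, 0]
    - [0, 0, 0]
    - [0, 0, 0]
    - [0, 0, 0]
  jaw: [0, 0, 0, 0, 0.6, 0.6, 0.6, 0.6]

```text
time: 17.55
tool_pos: [479.4, -54.1, 247.7]
tcp_rot: [180.0, -0.1, 178.1]
ft_force: [-0.3, -0.9, 0.1]
finger_gap: 51.5
grip_force: 0.0
```

```bash
python3 - <<'E'
from h import *
a,s=wcam('w4.png');print(a['tool_pos'],a['tcp_rot'],a['finger_gap'],a['ft_force'])
import pickle;pickle.dump(s,open('w4.pkl','wb'))
snap('scene','s4.png')
i=cv2.imread('pics/s4.png')[120:260,260:420]
j=cv2.imread('pics/w4.png')
cv2.imwrite('pics/c4.png',np.hstack([cv2.resize(i,(457,400)),j[:,130:470]]))
O=np.array([560.5,-56.6]);ex=np.array([.9994,-.034]);th=.29
for d in(134,151,110):
  x=53-d*np.cos(th)-12*np.sin(th)*0;z=84+d*np.sin(th)+6*np.cos(th)+6;print(d,O+ex*x,z,proj(s,[*(O+ex*x),z]))
E
```

```text
[479.42397918 -54.08808888 247.74214516] [ 1.79974026e+02 -1.27364639e-01  1.78142857e+02] 51.5351905683053 [-0.33447166 -0.93094289  0.07829405]
134 [485.14056349 -54.0362409 ] 134.06706141712414 [np.float64(316.1773906927555), np.float64(218.25712825123878)]
151 [468.86019169 -53.48237594] 138.92824924390635 [np.float64(316.18579511154945), np.float64(197.6944888756143)]
110 [508.12461779 -54.81816791] 127.2042080146081 [np.float64(316.16659116781483), np.float64(244.679744999597)]
```

View pics/c4.png

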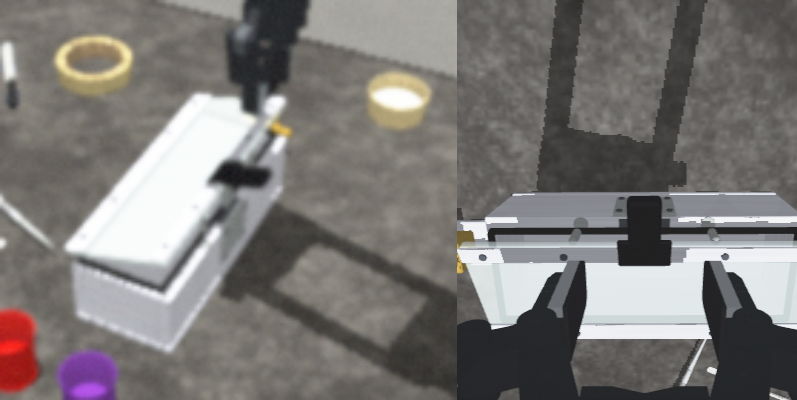

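Emit:
apply_moves:
  angular:
    - [0, 0, 0]
    - [0, 0, 0]
    - [0, 0, 0]
    - [0, 0, 0]
    - [0, 0, 0]
    - [0, 0, 0]
    - [0, 0, 0]
    - [0, 0, 0]
    - [0, 0, 0]
  travel:
    - [0.09, 0, -0.9]
    - [0.09, 0, -0.9]
    - [0, 0, -0.6]
    - [0, 0, -0.39]
    - [0, 0, 0]
    - [0, 0, 0]
    - [0, 0, 0]
    - [0, 0, 0]
    - [0, 0, 0]
  jaw: [0.6, 0.6, 0.6, 0.6, 0.6, 0.1, 0.1, 0.1, 0.1]
  force: 25

```text
time: 18.77
tool_pos: [487.9, -54.4, 138.3]
tcp_rot: [-180.0, 0.1, 178.1]
ft_force: [1.5, -0.6, 1.7]
finger_gap: 23.4
grip_force: 29.8
```

```bash
python3 - <<'E'
from h import *
a=r.sense();print(a['tool_pos'],a['finger_gap'])
th=np.linspace(.29,1.76,16);p=np.c_[-134*np.cos(th)+6*np.sin(th),134*np.sin(th)+6*np.cos(th)]
d=np.diff(p,axis=0)/40
print([[round(x*.9994,2),round(-x*.034,3),round(z,2)] for x,z in d])
E
```

```text
[487.90210909 -54.39264022 138.26167746] 23.35464933116634
[[np.float64(0.12), np.float64(-0.004), np.float64(0.3)], [np.float64(0.15), np.float64(-0.005), np.float64(0.29)], [np.float64(0.18), np.float64(-0.006), np.float64(0.27)], [np.float64(0.21), np.float64(-0.007), np.float64(0.26)], [np.float64(0.23), np.float64(-0.008), np.float64(0.23)], [np.float64(0.25), np.float64(-0.009), np.float64(0.21)], [np.float64(0.27), np.float64(-0.009), np.float64(0.19)], [np.float64(0.29), np.float64(-0.01), np.float64(0.16)], [np.float64(0.3), np.float64(-0.01), np.float64(0.13)], [np.float64(0.31), np.float64(-0.011), np.float64(0.1)], [np.float64(0.32), np.float64(-0.011), np.float64(0.07)], [np.float64(0.33), np.float64(-0.011), np.float64(0.04)], [np.float64(0.33), np.float64(-0.011), np.float64(0.0)], [np.float64(0.33), np.float64(-0.011), np.float64(-0.03)], [np.float64(0.32), np.float64(-0.011), np.float64(-0.06)]]
```

Emit:
apply_moves:
  angular:
    - [0, 0, 0]
    - [0, 0, 0]
    - [0, 0, 0]
    - [0, 0, 0]
    - [0, 0, 0]
    - [0, 0, 0]
    - [0, 0, 0]
    - [0, 0, 0]
  travel:
    - [0.12, -0.004, 0.3]
    - [0.15, -0.005, 0.29]
    - [0.18, -0.006, 0.27]
    - [0.21, -0.007, 0.26]
    - [0.23, -0.008, 0.23]
    - [0.25, -0.009, 0.21]
    - [0.27, -0.009, 0.19]
    - [0, 0, 0]
  jaw: [0.1, 0.1, 0.1, 0.1, 0.1, 0.1, 0.1, 0.1]

```text
time: 19.77
tool_pos: [544.8, -56.1, 208.2]
tcp_rot: [180.0, 0.1, 178.2]
ft_force: [1.0, -1.1, -1.3]
finger_gap: 23.1
grip_force: 30.7
```

Emit:
apply_moves:
  angular:
    - [0, 0, 0]
    - [0, 0, 0]
    - [0, 0, 0]
    - [0, 0, 0]
    - [0, 0, 0]
    - [0, 0, 0]
    - [0, 0, 0]
    - [0, 0, 0]
    - [0, 0, 0]
  travel:
    - [0.29, -0.01, 0.16]
    - [0.3, -0.01, 0.13]
    - [0.31, -0.01, 0.1]
    - [0.32, -0.01, 0.07]
    - [0.33, -0.01, 0.04]
    - [0.33, -0.01, 0]
    - [0.33, -0.01, -0.03]
    - [0.32, -0.01, -0.06]
    - [0, 0, 0]
  jaw: [0.1, 0.1, 0.1, 0.1, 0.1, 0.1, 0.1, 0.1, 0.1]

```text
time: 20.9
tool_pos: [645.7, -59.1, 224.2]
tcp_rot: [180.0, 0.1, 178.2]
ft_force: [0.1, 1.1, 1.9]
finger_gap: 23.7
grip_force: 34.1
```

Emit:
apply_moves:
  angular:
    - [0, 0, 0]
    - [0, 0, 0]
    - [0, 0, 0]
    - [0, 0, 0]
    - [0, 0, 0]
    - [0, 0, 0]
    - [0, 0, 0]
    - [0, 0, 0]
    - [0, 0, 0]
    - [0, 0, 0]
    - [0, 0, 0]
    - [0, 0, 0]
    - [0, 0, 0]
    - [0, 0, 0]
    - [0, 0, 0]
    - [0, 0, 0]
  travel:
    - [0, 0, 0]
    - [0, 0, 0]
    - [0, 0, 0]
    - [0, 0, 0.6]
    - [0, 0, 0.7]
    - [0, 0, 0.7]
    - [-0.39, 0.87, 0]
    - [-0.39, 0.87, 0]
    - [-0.39, 0.87, 0]
    - [-0.39, 0.87, 0]
    - [-0.39, 0.87, 0]
    - [-0.39, 0.87, 0]
    - [-0.39, 0.87, 0]
    - [-0.39, 0.87, 0]
    - [-0.39, 0.87, 0]
    - [-0.39, 0.87, 0]
  jaw: [0.45, 0.45, 0.45, 0.45, 0.45, 0.6, 1, 1, 1, 1, 1, 1, 1, 1, 1, 1]

```text
time: 22.9
tool_pos: [488.1, 289.6, 304.1]
tcp_rot: [180.0, 0.0, 178.1]
ft_force: [0.2, -0.9, -0.1]
finger_gap: 85.3
grip_force: 0.0
```

```bash
cat > look.py <<'E'
from h import *
import sys,pickle
n=sys.argv[1]
a,s=wcam(f'w{n}.png');print(a['tool_pos'],a['tcp_rot'],a['finger_gap'],a['ft_force'],a['time'])
pickle.dump(s,open(f'w{n}.pkl','wb'))
t=snap('top',f't{n}.png');sc=snap('scene',f's{n}.png')
i=cv2.imread(f'pics/s{n}.png')[120:370,200:400]; k=cv2.imread(f'pics/t{n}.png')[150:270,180:420]
j=cv2.imread(f'pics/w{n}.png')
out=np.zeros((600,800,3),np.uint8); out[:400,:640]=j; out[400:600,640:800]=cv2.resize(i,(160,200)); out[400:600,0:400]=cv2.resize(k,(400,200))
cv2.imwrite(f'pics/c{n}.png',out)
E
python3 look.py 5; python3 - <<'E'
from h import *
import pickle
s=pickle.load(open('w5.pkl','rb'))
for X in [(555.5,274,63),(490,362,63),(396,244,63)]:print(proj(s,X))
E
```

```text
[488.14908368 289.6376163  304.06483351] [1.79989595e+02 2.59220330e-02 1.78138974e+02] 85.25458071638514 [ 0.16693968 -0.92444596 -0.05017994] 22.9
[np.float64(303.82683304347637), np.float64(230.62422424153675)]
[np.float64(387.13183292675876), np.float64(168.59005177698666)]
[np.float64(264.5465627995379), np.float64(74.72048347808123)]
```

View pics/c5.png

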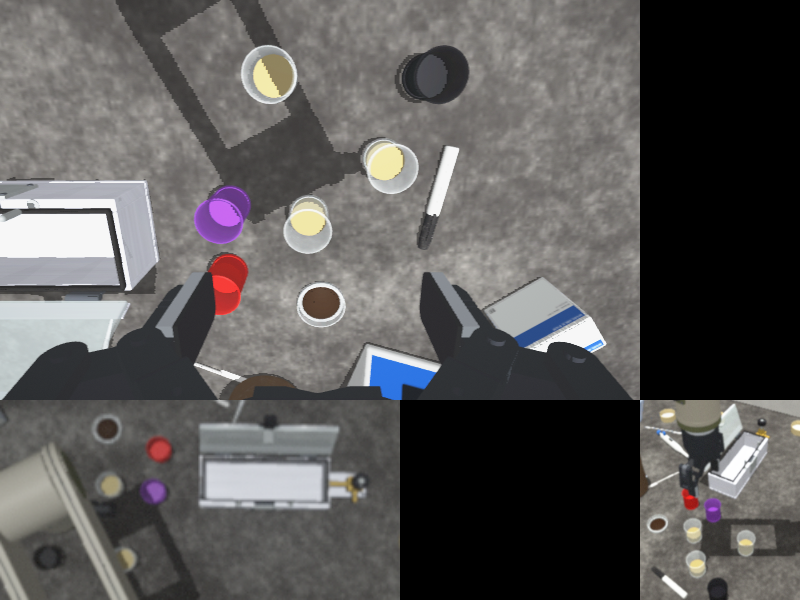

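The lid stays open. The beaker rims are centred at A (308,231), B (392,168) and C (269,74).

```bash
python3 - <<'E'
from h import *
import pickle
s=pickle.load(open('w5.pkl','rb'))
for p in [(308,230),(392,168),(269,74)]:print(ray(s,*p,63).round(1))
E
```

```text
[554.9 278.5  63. ]
[489.5 366.9  63. ]
[395.5 248.2  63. ]
```

Emit:
apply_moves:
  angular:
    - [0, 0, 0]
    - [0, 0, 0]
    - [0, 0, 0]
    - [0, 0, 0]
    - [0, 0, 0]
    - [0, 0, 0]
    - [0, 0, 0]
    - [0, 0, 0]
    - [0, 0, 0]
    - [0, 0, 0]
    - [0, 0, 0]
    - [0, 0, 0]
    - [0, 0, 0]
    - [0, 0, 0]
    - [0, 0, 0]
  travel:
    - [0.56, -0.1, -0.9]
    - [0.56, -0.1, -0.9]
    - [0.56, -0.1, -0.9]
    - [0, 0, -0.9]
    - [0, 0, -0.9]
    - [0, 0, -0.6]
    - [0, 0, -0.6]
    - [0, 0, -0.5]
    - [0, 0, -0.2]
    - [0, 0, 0]
    - [0, 0, 0]
    - [0, 0, 0]
    - [0, 0, 0]
    - [0, 0, 0.1]
    - [0, 0, 0.3]
  jaw: [1, 1, 1, 1, 1, 1, 1, 1, 1, 1, 0.4, 0.4, 0.4, 0.4, 0.4]
  force: 35

```text
time: 24.92
tool_pos: [555.4, 276.5, 63.8]
tcp_rot: [-180.0, -0.1, 178.2]
ft_force: [0.5, -0.3, -0.5]
finger_gap: 49.0
grip_force: 36.2
```

Emit:
apply_moves:
  angular:
    - [0, 0, 0]
    - [0, 0, 0]
    - [0, 0, 0]
    - [0, 0, 0]
    - [0, 0, 0]
    - [0, 0, 0]
    - [0, 0, 0]
    - [0, 0, 0]
    - [0, 0, 0]
    - [0, 0, 0]
    - [0, 0, 0]
    - [0, 0, 0]
    - [0, 0, 0]
    - [0, 0, 0]
    - [0, 0, 0]
    - [0, 0, 0]
    - [0, 0, 0]
  travel:
    - [0, 0, 1]
    - [0, 0, 1]
    - [0, 0, 1]
    - [0.01, -0.86, 0]
    - [0.01, -0.86, 0]
    - [0.01, -0.86, 0]
    - [0.01, -0.86, 0]
    - [0.01, -0.86, 0]
    - [0.01, -0.86, 0]
    - [0.01, -0.86, 0]
    - [0.01, -0.86, 0]
    - [0, -0.86, 0]
    - [0, -0.86, 0]
    - [0, -0.86, 0]
    - [0, -0.86, 0]
    - [0, 0, 0]
    - [0, 0, 0]
  jaw: [0.4, 0.4, 0.4, 0.4, 0.4, 0.4, 0.4, 0.4, 0.4, 0.4, 0.4, 0.4, 0.4, 0.4, 0.4, 0.4, 0.4]

```text
time: 27.05
tool_pos: [559.3, -135.9, 184.4]
tcp_rot: [180.0, 0.0, 178.1]
ft_force: [0.1, -0.4, -0.9]
finger_gap: 49.0
grip_force: 36.4
```

```bash
sed -i 's/cv2.resize(i,(160,200))/cv2.resize(i,(160,200))/' look.py; python3 look.py 6
```

```text
[ 559.29118468 -135.87499623  184.41709108] [1.79985445e+02 2.71030287e-02 1.78121097e+02] 48.957908315904916 [ 0.13944254 -0.37051992 -0.89499699] 27.05
```

View pics/c6.png

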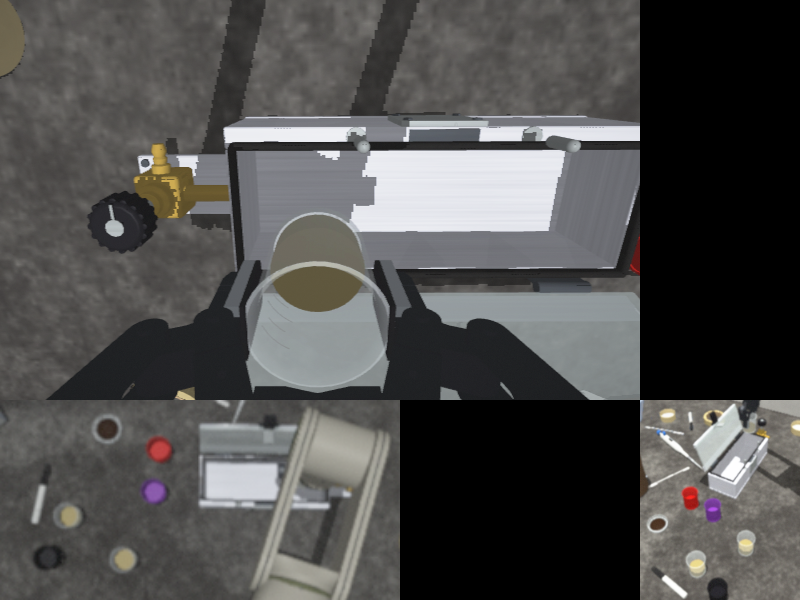

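The beaker is held upright above the trough. I'll check the trough's inner edges, at columns about 236 and rows 147 to 270, against my frame.

```bash
python3 - <<'E'
from h import *
import pickle
s=pickle.load(open('w6.pkl','rb'))
O=np.array([560.5,-56.6]);ex=np.array([.9994,-.034]);ey=np.array([.034,.9994])
for n,p in {'fo':(225,127),'fi-left':(236,147),'fi-right':(635,143),'bi':(400,268),'br':(612,268)}.items():
    w=ray(s,*p,76)[:2]-O;print(n,(w@ex).round(1),(w@ey).round(1))
for u in[(259,206),(552,231),(371,232)]:
    w=ray(s,*u,8)[:2]-O;print('floor',(w@ex).round(1),(w@ey).round(1))
E
```

```text
fo -54.7 -135.6
fi-left -42.3 -129.6
fi-right -45.1 121.4
bi 42.9 -19.9
br 42.8 129.8
floor 19.7 -128.6
floor 42.7 129.8
floor 43.9 -30.5
```

The frame matches to about 1 mm, so I'll lower it.

Emit:
apply_moves:
  angular:
    - [0, 0, 0]
    - [0, 0, 0]
    - [0, 0, 0]
    - [0, 0, 0]
    - [0, 0, 0]
    - [0, 0, 0]
    - [0, 0, 0]
  travel:
    - [0, 0, -0.8]
    - [0, 0, -0.8]
    - [0, 0, -0.7]
    - [0, 0, -0.5]
    - [0, 0, -0.2]
    - [0, 0, -0.15]
    - [0, 0, -0.05]
  jaw: [0.4, 0.4, 0.4, 0.4, 0.4, 0.4, 0.4]

```text
time: 28.08
tool_pos: [560.4, -136.3, 57.7]
tcp_rot: [-180.0, 0.1, 178.2]
ft_force: [-5.2, 1.8, 14.9]
finger_gap: 49.3
grip_force: 36.8
```

Emit:
apply_moves:
  angular:
    - [0, 0, 0]
    - [0, 0, 0]
    - [0, 0, 0]
    - [0, 0, 0]
    - [0, 0, 0]
    - [0, 0, 0]
    - [0, 0, 0]
  travel:
    - [0, 0, 0.03]
    - [0, 0, 0]
    - [0, 0, 0]
    - [0, 0, 0.4]
    - [0, 0, 0.9]
    - [0, 0, 0.95]
    - [0, 0, 0.95]
  jaw: [0.4, 0.68, 0.68, 0.68, 0.68, 0.68, 0.68]

```text
time: 28.95
tool_pos: [559.3, -136.2, 187.6]
tcp_rot: [-180.0, 0.1, 178.1]
ft_force: [0.6, 0.5, -0.2]
finger_gap: 57.8
grip_force: 0.0
```

Emit:
apply_moves:
  angular:
    - [0, 0, 0]
    - [0, 0, 0]
    - [0, 0, 0]
    - [0, 0, 0]
    - [0, 0, 0]
    - [0, 0, 0]
    - [0, 0, 0]
    - [0, 0, 0]
    - [0, 0, 0]
    - [0, 0, 0]
    - [0, 0, 0]
    - [0, 0, 0]
    - [0, 0, 0]
    - [0, 0, 0]
    - [0, 0, 0]
    - [0, 0, 0]
  travel:
    - [-0.124, 0.895, 0]
    - [-0.124, 0.895, 0]
    - [-0.124, 0.895, 0]
    - [-0.124, 0.895, 0]
    - [-0.124, 0.895, 0]
    - [-0.124, 0.895, 0]
    - [-0.124, 0.895, 0]
    - [-0.124, 0.895, 0]
    - [-0.124, 0.895, 0]
    - [-0.124, 0.895, 0]
    - [-0.124, 0.895, 0]
    - [-0.124, 0.895, 0]
    - [-0.124, 0.895, 0]
    - [-0.124, 0.895, 0]
    - [0, 0, 0]
    - [0, 0, 0]
  jaw: [0.68, 0.68, 0.68, 1, 1, 1, 1, 1, 1, 1, 1, 1, 1, 1, 1, 1]

```text
time: 30.95
tool_pos: [489.9, 364.8, 185.8]
tcp_rot: [-180.0, 0.0, 178.2]
ft_force: [-0.5, 0.0, -0.3]
finger_gap: 85.4
grip_force: 0.0
```

```bash
python3 look.py 7; python3 - <<'E'
from h import *
import pickle
s=pickle.load(open('w7.pkl','rb'))
for X in [(490,365,63),(396,246.5,63)]:print(proj(s,X))
E
```

```text
[489.91604535 364.84058404 185.77373832] [-1.79997194e+02  3.27905906e-02  1.78169207e+02] 85.3710249206509 [-0.54507507  0.04602494 -0.25869295] 30.95
[np.float64(316.1748099144761), np.float64(205.85937864772944)]
[np.float64(122.79870119971264), np.float64(69.77077066915439)]
```

View pics/c7.png

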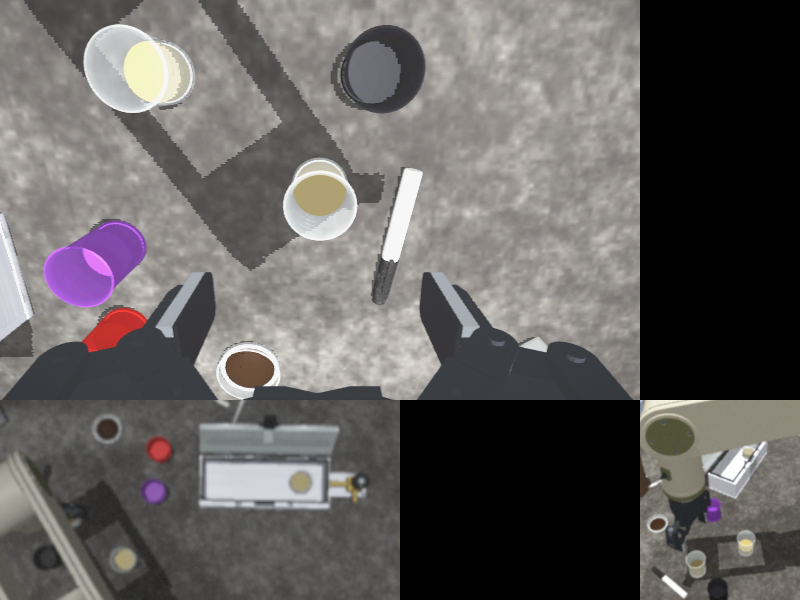

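B's rim is at (320,205), about 2 mm off in y. The marker lies 17 mm low beside it, so I'll keep the tips above that.

Emit:
apply_moves:
  angular:
    - [0, 0, 0]
    - [0, 0, 0]
    - [0, 0, 0]
    - [0, 0, 0]
    - [0, 0, 0]
    - [0, 0, 0]
    - [0, 0, 0]
    - [0, 0, 0]
    - [0, 0, 0]
    - [0, 0, 0]
    - [0, 0, 0]
    - [0, 0, 0]
  travel:
    - [0, 0.03, -0.9]
    - [0, 0.02, -0.9]
    - [0, 0, -0.8]
    - [0, 0, -0.5]
    - [0, 0, -0.24]
    - [0, 0, 0]
    - [0, 0, 0]
    - [0, 0, 0]
    - [0, 0, 0]
    - [0, 0, 0]
    - [0, 0, 0.1]
    - [0, 0, 0.3]
  jaw: [0.9, 0.9, 0.9, 0.9, 0.9, 0.9, 0.4, 0.4, 0.4, 0.4, 0.4, 0.4]

```text
time: 32.6
tool_pos: [489.1, 366.7, 67.2]
tcp_rot: [-179.9, -0.1, 178.2]
ft_force: [0.6, 0.6, -0.2]
finger_gap: 49.0
grip_force: 36.3
```

Emit:
apply_moves:
  angular:
    - [0, 0, 0]
    - [0, 0, 0]
    - [0, 0, 0]
    - [0, 0, 0]
    - [0, 0, 0]
    - [0, 0, 0]
    - [0, 0, 0]
    - [0, 0, 0]
    - [0, 0, 0]
    - [0, 0, 0]
    - [0, 0, 0]
    - [0, 0, 0]
    - [0, 0, 0]
    - [0, 0, 0]
    - [0, 0, 0]
    - [0, 0, 0]
    - [0, 0, 0]
  travel:
    - [0, 0, 1]
    - [0, 0, 1]
    - [0, 0, 1]
    - [0.149, -0.881, 0]
    - [0.149, -0.881, 0]
    - [0.149, -0.881, 0]
    - [0.149, -0.881, 0]
    - [0.149, -0.881, 0]
    - [0.149, -0.881, 0]
    - [0.149, -0.881, 0]
    - [0.149, -0.881, 0]
    - [0.149, -0.881, 0]
    - [0.149, -0.881, 0]
    - [0.149, -0.881, 0]
    - [0.149, -0.881, 0]
    - [0, 0, 0]
    - [0, 0, 0]
  jaw: [0.4, 0.4, 0.4, 0.4, 0.4, 0.4, 0.4, 0.4, 0.4, 0.4, 0.4, 0.4, 0.4, 0.4, 0.4, 0.4, 0.4]

```text
time: 34.72
tool_pos: [561.2, -55.5, 187.9]
tcp_rot: [180.0, 0.0, 178.1]
ft_force: [-0.8, 0.6, -0.7]
finger_gap: 48.7
grip_force: 36.6
```

Emit:
apply_moves:
  angular:
    - [0, 0, 0]
    - [0, 0, 0]
    - [0, 0, 0]
    - [0, 0, 0]
    - [0, 0, 0]
    - [0, 0, 0]
    - [0, 0, 0]
    - [0, 0, 0]
  travel:
    - [0, -0.02, -0.8]
    - [0, 0, -0.8]
    - [0, 0, -0.7]
    - [0, 0, -0.5]
    - [0, 0, -0.2]
    - [0, 0, -0.1]
    - [0, 0, -0.06]
    - [0, 0, 0]
  jaw: [0.4, 0.4, 0.4, 0.4, 0.4, 0.4, 0.4, 0.4]

```text
time: 35.72
tool_pos: [561.8, -56.7, 61.8]
tcp_rot: [-180.0, 0.1, 178.1]
ft_force: [0.2, 0.0, -1.3]
finger_gap: 49.1
grip_force: 36.6
```

Not down yet, so lower about 2 mm, release, lift and go to C.

Emit:
apply_moves:
  angular:
    - [0, 0, 0]
    - [0, 0, 0]
    - [0, 0, 0]
  travel:
    - [0, 0, -0.03]
    - [0, 0, -0.02]
    - [0, 0, 0]
  jaw: [0.4, 0.4, 0.4]

```text
time: 36.1
tool_pos: [562.9, -57.0, 61.5]
tcp_rot: [-180.0, 0.2, 178.1]
ft_force: [-3.3, 1.4, 11.5]
finger_gap: 48.9
grip_force: 37.0
```

Emit:
apply_moves:
  angular:
    - [0, 0, 0]
    - [0, 0, 0]
    - [0, 0, 0]
    - [0, 0, 0]
    - [0, 0, 0]
    - [0, 0, 0]
    - [0, 0, 0]
    - [0, 0, 0]
    - [0, 0, 0]
    - [0, 0, 0]
    - [0, 0, 0]
    - [0, 0, 0]
    - [0, 0, 0]
    - [0, 0, 0]
    - [0, 0, 0]
    - [0, 0, 0]
    - [0, 0, 0]
    - [0, 0, 0]
  travel:
    - [0, 0, 0]
    - [0, 0, 0]
    - [0, 0, 0]
    - [0, 0, 0.4]
    - [0, 0, 0.9]
    - [0, 0, 0.95]
    - [0, 0, 0.95]
    - [-0.46, 0.84, 0]
    - [-0.46, 0.84, 0]
    - [-0.46, 0.84, 0]
    - [-0.46, 0.84, 0]
    - [-0.46, 0.84, 0]
    - [-0.46, 0.84, 0]
    - [-0.46, 0.84, 0]
    - [-0.46, 0.84, 0]
    - [-0.46, 0.84, 0]
    - [0, 0, 0]
    - [0, 0, 0]
  jaw: [0.68, 0.68, 0.68, 0.68, 0.68, 0.68, 0.68, 0.68, 0.68, 1, 1, 1, 1, 1, 1, 1, 1, 1]

```text
time: 38.35
tool_pos: [396.0, 245.7, 187.9]
tcp_rot: [180.0, 0.1, 178.2]
ft_force: [0.5, -0.8, 0.1]
finger_gap: 85.7
grip_force: 0.0
```

```bash
python3 look.py 8; python3 - <<'E'
from h import *
import pickle
s=pickle.load(open('w8.pkl','rb'))
for X in [(395.7,246.5,63)]:print(proj(s,X))
E
```

```text
[396.00808695 245.66992125 187.88065876] [1.79996046e+02 6.11729348e-02 1.78189654e+02] 85.67628676764157 [ 0.4672871  -0.81093808  0.05514597] 38.35
[np.float64(317.08378365157847), np.float64(204.28948128883647)]
```

View pics/c8.png

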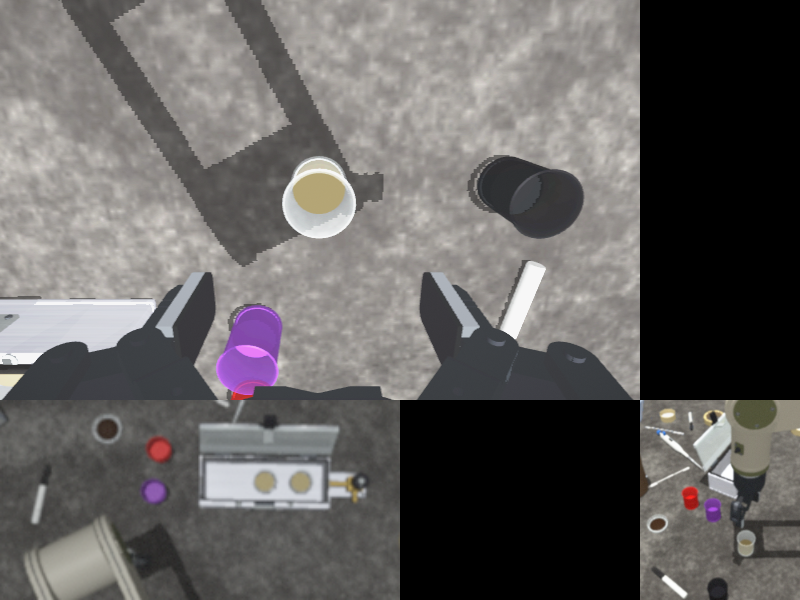

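Two beakers stand in the trough, and C is right below at (319,203).

Emit:
apply_moves:
  angular:
    - [0, 0, 0]
    - [0, 0, 0]
    - [0, 0, 0]
    - [0, 0, 0]
    - [0, 0, 0]
    - [0, 0, 0]
    - [0, 0, 0]
    - [0, 0, 0]
    - [0, 0, 0]
    - [0, 0, 0]
    - [0, 0, 0]
    - [0, 0, 0]
    - [0, 0, 0]
    - [0, 0, 0]
    - [0, 0, 0]
    - [0, 0, 0]
  travel:
    - [0, 0.03, -0.9]
    - [0, 0.02, -0.9]
    - [0, 0, -0.8]
    - [0, 0, -0.5]
    - [0, 0, -0.3]
    - [0, 0, 0]
    - [0, 0, 0]
    - [0, 0, 0]
    - [0, 0, 0]
    - [0, 0, 0]
    - [0, 0, 0.1]
    - [0, 0, 0.3]
    - [0, 0, 1]
    - [0, 0, 1]
    - [0, 0, 1]
    - [0, 0, 0]
  jaw: [0.9, 0.9, 0.9, 0.9, 0.9, 0.9, 0.4, 0.4, 0.4, 0.4, 0.4, 0.4, 0.4, 0.4, 0.4, 0.4]

```text
time: 40.5
tool_pos: [398.0, 249.0, 192.0]
tcp_rot: [179.8, 0.4, 178.2]
ft_force: [-0.6, -0.1, -0.9]
finger_gap: 49.0
grip_force: 36.5
```

Emit:
apply_moves:
  angular:
    - [0, 0, 0]
    - [0, 0, 0]
    - [0, 0, 0]
    - [0, 0, 0]
    - [0, 0, 0]
    - [0, 0, 0]
    - [0, 0, 0]
    - [0, 0, 0]
    - [0, 0, 0]
  travel:
    - [0.6, -0.8, 0]
    - [0.6, -0.8, 0]
    - [0.6, -0.8, 0]
    - [0.6, -0.8, 0]
    - [0.6, -0.8, 0]
    - [0.6, -0.8, 0]
    - [0.6, -0.8, 0]
    - [0, 0, 0]
    - [0, 0, 0]
  jaw: [0.4, 0.4, 0.4, 0.4, 0.4, 0.4, 0.4, 0.4, 0.4]

```text
time: 41.62
tool_pos: [562.9, 24.1, 186.3]
tcp_rot: [180.0, -0.1, 178.1]
ft_force: [-1.3, 0.4, -1.4]
finger_gap: 49.0
grip_force: 36.5
```

Emit:
apply_moves:
  angular:
    - [0, 0, 0]
    - [0, 0, 0]
    - [0, 0, 0]
    - [0, 0, 0]
    - [0, 0, 0]
    - [0, 0, 0]
    - [0, 0, 0]
    - [0, 0, 0]
  travel:
    - [0, 0, -0.8]
    - [0, 0, -0.8]
    - [0, 0, -0.7]
    - [0, 0, -0.5]
    - [0, 0, -0.2]
    - [0, 0, -0.13]
    - [0, 0, -0.04]
    - [0, 0, 0]
  jaw: [0.4, 0.4, 0.4, 0.4, 0.4, 0.4, 0.4, 0.4]

```text
time: 42.62
tool_pos: [564.3, 23.7, 61.1]
tcp_rot: [-180.0, 0.1, 178.1]
ft_force: [-0.1, 0.7, -0.7]
finger_gap: 49.1
grip_force: 36.6
```

Emit:
apply_moves:
  angular:
    - [0, 0, 0]
    - [0, 0, 0]
    - [0, 0, 0]
  travel:
    - [0, 0, -0.03]
    - [0, 0, -0.02]
    - [0, 0, 0]
  jaw: [0.4, 0.4, 0.4]

```text
time: 43.0
tool_pos: [565.5, 23.5, 60.7]
tcp_rot: [-180.0, 0.2, 178.1]
ft_force: [-2.8, -1.1, 10.4]
finger_gap: 49.4
grip_force: 37.0
```

Emit:
apply_moves:
  angular:
    - [0, 0, 0]
    - [0, 0, 0]
    - [0, 0, 0]
    - [0, 0, 0]
    - [0, 0, 0]
    - [0, 0, 0]
    - [0, 0, 0]
    - [0, 0, 0]
    - [0, 0, 0]
    - [0, 0, 0]
    - [0, 0, 0]
    - [0, 0, 0]
    - [0, 0, 0]
    - [0, 0, 0]
  travel:
    - [0, 0, 0]
    - [0, 0, 0]
    - [0, 0, 0]
    - [0, 0, 0.4]
    - [0, 0, 0.9]
    - [0, 0, 0.95]
    - [0, 0, 1]
    - [0, 0, 1]
    - [0, 0, 1]
    - [0, 0, 1]
    - [-0.4, -1, 0]
    - [-0.4, -1, 0]
    - [0, 0, 0]
    - [0, 0, 0]
  jaw: [0.68, 0.68, 0.68, 0.68, 0.68, 0.68, 0.68, 0.5, 0.5, 0.5, 0.5, 0.5, 0.5, 0.5]

```text
time: 44.75
tool_pos: [531.8, -56.0, 309.1]
tcp_rot: [180.0, 0.1, 178.1]
ft_force: [0.2, 0.7, -0.3]
finger_gap: 43.0
grip_force: 0.0
```

```bash
python3 look.py 9; python3 - <<'E'
from h import *
import pickle
s=pickle.load(open('w9.pkl','rb'));sc=pickle.load(open('scene.pkl','rb'))
O=np.array([560.5,-56.6]);ex=np.array([.9994,-.034])
for th in(1.65,1.7,1.76,1.83,1.9):
  for d in(151,):
    x=53-d*np.cos(th)+6*np.sin(th);z=84+d*np.sin(th)+6*np.cos(th);print(th,d,proj(s,[*(O+ex*x),z]),proj(sc,[*(O+ex*x),z]))
E
```

```text
[531.81771989 -56.0019139  309.12755936] [1.79983462e+02 5.97336278e-02 1.78108073e+02] 42.97115313506633 [ 0.21032394  0.71147146 -0.31504374] 44.75
1.65 151 [np.float64(316.2607557512179), np.float64(369.72926352479465)] [np.float64(300.47003914024066), np.float64(136.11440674772513)]
1.7 151 [np.float64(316.25989128893764), np.float64(377.4044641230307)] [np.float64(298.08096797809503), np.float64(135.73193550849015)]
1.76 151 [np.float64(316.26013390328086), np.float64(385.6725404906943)] [np.float64(295.2687022874397), np.float64(135.43798462815909)]
1.83 151 [np.float64(316.26208290029456), np.float64(393.9954579334974)] [np.float64(292.0781593309173), np.float64(135.3213343434486)]
1.9 151 [np.float64(316.2656878279354), np.float64(400.8916712917336)] [np.float64(289.00202995521283), np.float64(135.4454078837988)]
```

View pics/c9.png

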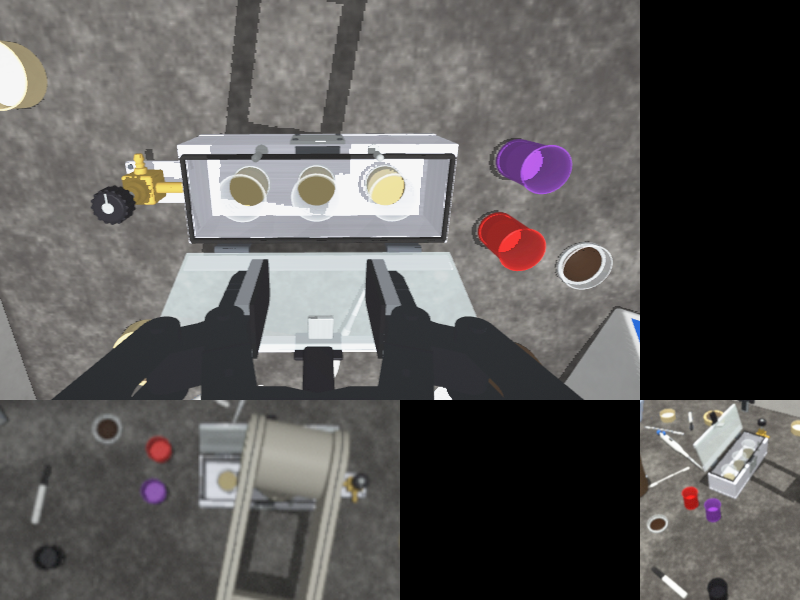

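All three beakers stand upright in the trough. The lid's free edge is at row about 351, and the tab's neck at about (318,352). I'll get the angle from this.

```bash
python3 - <<'E'
from h import *
import pickle
s=pickle.load(open('w9.pkl','rb'))
O=np.array([560.5,-56.6]);ex=np.array([.9994,-.034])
for th in(1.65,1.7,1.76,1.83,1.9):
  o=[]
  for d,h in((110,0),(110,8)):
    x=53-d*np.cos(th)+h*np.sin(th);z=84+d*np.sin(th)+h*np.cos(th);o.append(round(proj(s,[*(O+ex*x),z])[1],1))
  x=53-134*np.cos(th)+6*np.sin(th);z=84+134*np.sin(th)+6*np.cos(th)
  print(th,o,(O+ex*x).round(1),round(z,1))
E
```

```text
1.65 [np.float64(320.4), np.float64(328.6)] [630. -59.] 217.1
1.7 [np.float64(326.0), np.float64(333.7)] [636.7 -59.2] 216.1
1.76 [np.float64(332.1), np.float64(339.2)] [644.5 -59.5] 214.5
1.83 [np.float64(338.7), np.float64(344.9)] [653.6 -59.8] 212.0
1.9 [np.float64(344.4), np.float64(349.9)] [662.4 -60.1] 208.9
```

Emit:
apply_moves:
  angular:
    - [0, 0, 0]
    - [0, 0, 0]
    - [0, 0, 0]
    - [0, 0, 0]
    - [0, 0, 0]
    - [0, 0, 0]
    - [0, 0, 0]
    - [0, 0, 0]
    - [0, 0, 0]
    - [0, 0, 0]
    - [0, 0, 0]
    - [0, 0, 0]
  travel:
    - [0.8, -0.02, 0]
    - [0.8, -0.02, 0]
    - [0.8, -0.02, 0]
    - [0.87, -0.03, 0]
    - [0, 0, -0.8]
    - [0, 0, -0.8]
    - [0, 0, -0.64]
    - [0, 0, 0]
    - [0, 0, 0]
    - [0, 0, 0]
    - [0, 0, 0]
    - [0, 0, 0]
  jaw: [0.5, 0.5, 0.5, 0.5, 0.5, 0.5, 0.5, 0.5, 0.1, 0.1, 0.1, 0.1]
  force: 25

```text
time: 46.4
tool_pos: [663.2, -59.6, 220.2]
tcp_rot: [180.0, 0.1, 178.2]
ft_force: [1.1, 2.4, 4.6]
finger_gap: 23.4
grip_force: 29.5
```

```bash
python3 - <<'E'
from h import *
th=np.linspace(1.9,.27,19);p=np.c_[-134*np.cos(th)+6*np.sin(th),134*np.sin(th)+6*np.cos(th)]
d=np.diff(p,axis=0)/40
print([[round(float(x),2),round(float(-x*.034),3),round(float(z),2)] for x,z in d])
E
```

```text
[[-0.29, 0.01, 0.1], [-0.29, 0.01, 0.07], [-0.3, 0.01, 0.04], [-0.3, 0.01, 0.02], [-0.3, 0.01, -0.01], [-0.3, 0.01, -0.04], [-0.3, 0.01, -0.06], [-0.29, 0.01, -0.09], [-0.28, 0.01, -0.12], [-0.27, 0.009, -0.14], [-0.25, 0.009, -0.17], [-0.24, 0.008, -0.19], [-0.22, 0.007, -0.21], [-0.2, 0.007, -0.23], [-0.18, 0.006, -0.24], [-0.16, 0.005, -0.26], [-0.13, 0.004, -0.27], [-0.11, 0.004, -0.28]]
```

Emit:
apply_moves:
  angular:
    - [0, 0, 0]
    - [0, 0, 0]
    - [0, 0, 0]
    - [0, 0, 0]
    - [0, 0, 0]
    - [0, 0, 0]
    - [0, 0, 0]
    - [0, 0, 0]
    - [0, 0, 0]
    - [0, 0, 0]
  travel:
    - [-0.29, 0.01, 0.1]
    - [-0.29, 0.01, 0.07]
    - [-0.3, 0.01, 0.04]
    - [-0.3, 0.01, 0.02]
    - [-0.3, 0.01, -0.01]
    - [-0.3, 0.01, -0.04]
    - [-0.3, 0.01, -0.06]
    - [-0.29, 0.01, -0.09]
    - [-0.28, 0.01, -0.12]
    - [0, 0, 0]
  jaw: [0.1, 0.1, 0.1, 0.1, 0.1, 0.1, 0.1, 0.1, 0.1, 0.1]

```text
time: 47.65
tool_pos: [554.7, -56.4, 214.4]
tcp_rot: [-180.0, -0.1, 178.1]
ft_force: [-2.0, 1.4, 5.9]
finger_gap: 23.3
grip_force: 33.1
```

Emit:
apply_moves:
  angular:
    - [0, 0, 0]
    - [0, 0, 0]
    - [0, 0, 0]
    - [0, 0, 0]
    - [0, 0, 0]
    - [0, 0, 0]
    - [0, 0, 0]
    - [0, 0, 0]
    - [0, 0, 0]
    - [0, 0, 0]
  travel:
    - [-0.27, 0.01, -0.14]
    - [-0.25, 0.01, -0.17]
    - [-0.24, 0.01, -0.19]
    - [-0.22, 0.007, -0.21]
    - [-0.2, 0.007, -0.23]
    - [-0.18, 0.006, -0.24]
    - [-0.16, 0.005, -0.26]
    - [-0.13, 0.004, -0.27]
    - [-0.11, 0.004, -0.26]
    - [0, 0, 0]
  jaw: [0.1, 0.1, 0.1, 0.1, 0.1, 0.1, 0.1, 0.1, 0.1, 0.1]

```text
time: 48.9
tool_pos: [484.4, -54.2, 134.4]
tcp_rot: [-180.0, -0.2, 178.1]
ft_force: [-2.1, -4.7, 1.3]
finger_gap: 23.7
grip_force: 34.4
```

Emit:
apply_moves:
  angular:
    - [0, 0, 0]
    - [0, 0, 0]
    - [0, 0, 0]
    - [0, 0, 0]
    - [0, 0, 0]
    - [0, 0, 0]
    - [0, 0, 0]
    - [0, 0, 0]
  travel:
    - [0, 0, 0]
    - [0, 0, 0]
    - [0, 0, 0.75]
    - [-0.1, 0, 0.75]
    - [0, 0, 0]
    - [0, 0, 0]
    - [0, 0, 0]
    - [0, 0, 0]
  jaw: [0.5, 0.5, 0.5, 0.5, 0, 0, 0, 0]

```text
time: 49.9
tool_pos: [481.6, -53.5, 195.2]
tcp_rot: [180.0, -0.1, 178.1]
ft_force: [0.3, -0.1, 0.2]
finger_gap: -0.0
grip_force: 0.0
```

```bash
python3 look.py 10
```

```text
[481.57250921 -53.53671167 195.20541386] [ 1.79979174e+02 -1.04409412e-01  1.78149382e+02] -0.04151356828922348 [ 0.34789483 -0.1170771   0.17060772] 49.9
```

View pics/c10.png

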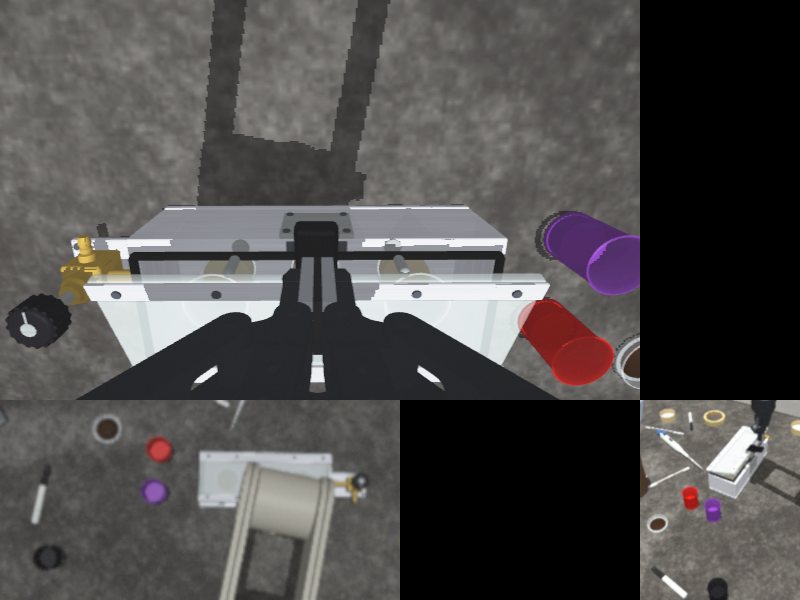

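The lid is resting at about 0.29 with the closed fingers over the tab. Pressing shut.

Emit:
apply_moves:
  angular:
    - [0, 0, 0]
    - [0, 0, 0]
    - [0, 0, 0]
    - [0, 0, 0]
    - [0, 0, 0]
    - [0, 0, 0]
    - [0, 0, 0]
    - [0, 0, 0]
    - [0, 0, 0]
    - [0, 0, 0]
    - [0, 0, 0]
  travel:
    - [0, 0, -0.6]
    - [0, 0, -0.3]
    - [0, 0, -0.25]
    - [-0.03, 0, -0.25]
    - [-0.03, 0, -0.25]
    - [0, 0, -0.2]
    - [0, 0, -0.12]
    - [0, 0, -0.08]
    - [0, 0, -0.04]
    - [0, 0, -0.04]
    - [0, 0, 0]
  jaw: [0, 0, 0, 0, 0, 0, 0, 0, 0, 0, 0]

```text
time: 51.42
tool_pos: [479.8, -53.7, 111.9]
tcp_rot: [-180.0, 0.0, 178.1]
ft_force: [-6.6, 1.5, 9.6]
finger_gap: -0.1
grip_force: 4.8
```

Emit:
apply_moves:
  angular:
    - [0, 0, 0]
    - [0, 0, 0]
    - [0, 0, 0]
  travel:
    - [0, 0, -0.03]
    - [0, 0, -0.02]
    - [0, 0, 0]
  jaw: [0, 0, 0]

```text
time: 51.8
tool_pos: [480.0, -53.8, 111.5]
tcp_rot: [-180.0, 0.0, 178.2]
ft_force: [-15.0, 2.0, 24.2]
finger_gap: 0.1
grip_force: 12.8
```

Emit:
apply_moves:
  angular:
    - [0, 0, 0]
    - [0, 0, 0]
    - [0, 0, 0]
    - [0, 0, 0]
    - [0, 0, 0]
    - [0, 0, 0]
    - [0, 0, 0]
  travel:
    - [0, 0, 0.3]
    - [0, 0, 0.6]
    - [0, 0, 0.8]
    - [0, 0, 0.8]
    - [0, 0, 0]
    - [0, 0, 0]
    - [0, 0, 0]
  jaw: [0, 0, 0, 0, 0, 0, 0]

```text
time: 52.68
tool_pos: [479.0, -53.5, 207.7]
tcp_rot: [180.0, -0.1, 178.1]
ft_force: [0.0, 0.1, 0.7]
finger_gap: 0.1
grip_force: 0.0
```

```bash
python3 look.py 11
```

```text
[479.00463891 -53.54550389 207.68842191] [ 1.79976538e+02 -1.23080845e-01  1.78145801e+02] 0.06534403990923725 [0.02907302 0.13596876 0.65170421] 52.675
```

View pics/c11.png

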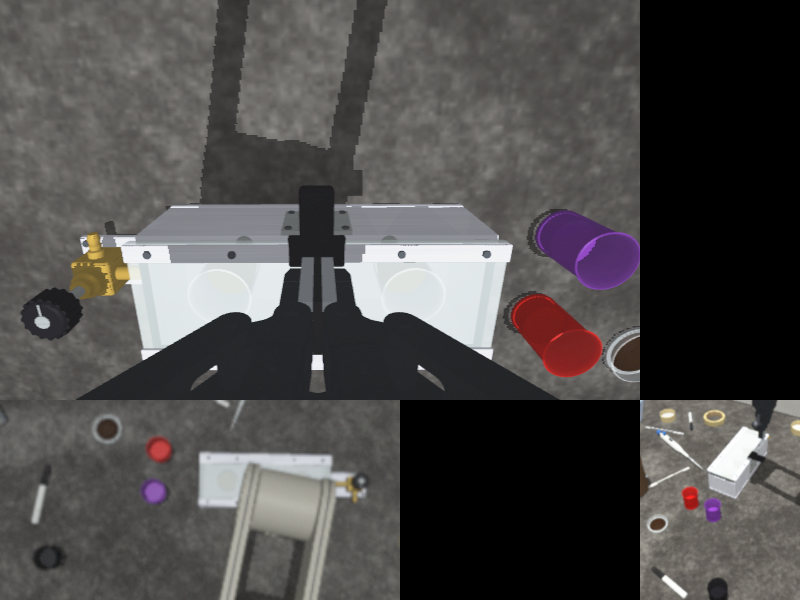

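The lid is held shut and flat, so I can now go to the knob.

Emit:
apply_moves:
  angular:
    - [0, 0, 0]
    - [0, 0, 0]
    - [0, 0, 0]
    - [0, 0, 0]
    - [0, 0, 0]
    - [0, 0, 0]
    - [0, 0, 0]
    - [0, 0, 0]
    - [0, 0, 0]
    - [0, 0, 0]
    - [0, 0, 0]
    - [0, 0, 0]
    - [0, 0, 0]
    - [0, 0, 0]
    - [0, 0, 0]
  travel:
    - [0.316, -0.845, 0]
    - [0.316, -0.845, 0]
    - [0.316, -0.845, 0]
    - [0.316, -0.845, 0]
    - [0.316, -0.845, 0]
    - [0.316, -0.845, 0]
    - [0, 0, 0]
    - [0, 0, -0.9]
    - [0, 0, -0.9]
    - [0, 0, -0.9]
    - [0, 0, 0]
    - [0, 0, 0]
    - [0, 0, 0]
    - [0, 0, 0]
    - [0, 0, 0]
  jaw: [0, 0, 0.6, 0.6, 0.6, 0.6, 0.6, 0.6, 0.6, 0.6, 0.6, 0.3, 0.3, 0.3, 0.3]
  force: 30

```text
time: 54.7
tool_pos: [556.0, -256.5, 102.3]
tcp_rot: [-180.0, 0.1, 178.1]
ft_force: [-4.1, 3.6, 3.6]
finger_gap: 34.7
grip_force: 31.5
```

Emit:
apply_moves:
  angular:
    - [0, 0, -1]
    - [0, 0, -1]
    - [0, 0, -1]
    - [0, 0, -1]
    - [0, 0, -1]
    - [0, 0, -1]
    - [0, 0, -1]
    - [0, 0, -1]
    - [0, 0, -1]
    - [0, 0, -1]
    - [0, 0, -1]
    - [0, 0, -1]
    - [0, 0, -1]
    - [0, 0, -1]
    - [0, 0, -1]
    - [0, 0, -1]
    - [0, 0, -1]
    - [0, 0, -1]
    - [0, 0, -1]
    - [0, 0, -1]
  travel:
    - [0, 0, -0.009]
    - [0, 0, -0.009]
    - [0, 0, -0.009]
    - [0, 0, -0.009]
    - [0, 0, -0.009]
    - [0, 0, -0.009]
    - [0, 0, -0.009]
    - [0, 0, -0.009]
    - [0, 0, -0.009]
    - [0, 0, -0.009]
    - [0, 0, -0.009]
    - [0, 0, -0.009]
    - [0, 0, -0.009]
    - [0, 0, -0.009]
    - [0, 0, -0.009]
    - [0, 0, -0.009]
    - [0, 0, -0.009]
    - [0, 0, -0.009]
    - [0, 0, -0.009]
    - [0, 0, -0.009]
  jaw: [0.3, 0.3, 0.3, 0.3, 0.3, 0.3, 0.3, 0.3, 0.3, 0.3, 0.3, 0.3, 0.3, 0.3, 0.3, 0.3, 0.3, 0.3, 0.3, 0.3]

```text
time: 57.2
tool_pos: [554.3, -256.9, 95.1]
tcp_rot: [-180.0, 0.1, 17.9]
ft_force: [-13.2, 3.9, 12.0]
finger_gap: 34.6
grip_force: 32.2
```

Emit:
apply_moves:
  angular:
    - [0, 0, -1]
    - [0, 0, -1]
    - [0, 0, -1]
    - [0, 0, -1]
    - [0, 0, 0]
    - [0, 0, 0]
    - [0, 0, 0]
    - [0, 0, 1]
    - [0, 0, 1]
    - [0, 0, 1]
    - [0, 0, 1]
    - [0, 0, 1]
    - [0, 0, 1]
    - [0, 0, 1]
    - [0, 0, 1]
    - [0, 0, 1]
    - [0, 0, 1]
    - [0, 0, 1]
    - [0, 0, 1]
    - [0, 0, 1]
  travel:
    - [0, 0, -0.009]
    - [0, 0, -0.009]
    - [0, 0, -0.009]
    - [0, 0, -0.009]
    - [0, 0, 0]
    - [0, 0, 0]
    - [0, 0, 0]
    - [0, 0, 0]
    - [0, 0, 0]
    - [0, 0, 0]
    - [0, 0, 0]
    - [0, 0, 0]
    - [0, 0, 0]
    - [0, 0, 0]
    - [0, 0, 0]
    - [0, 0, 0]
    - [0, 0, 0]
    - [0, 0, 0]
    - [0, 0, 0]
    - [0, 0, 0]
  jaw: [0.3, 0.3, 0.3, 0.3, 0.3, 0.6, 0.6, 0.6, 0.6, 0.6, 0.6, 0.6, 0.6, 0.6, 0.6, 0.6, 0.6, 0.6, 0.6, 0.6]

```text
time: 59.7
tool_pos: [556.1, -256.8, 92.7]
tcp_rot: [179.9, 0.0, 90.4]
ft_force: [-0.8, -0.2, 0.1]
finger_gap: 51.5
grip_force: 0.0
```

Emit:
apply_moves:
  angular:
    - [0, 0, 1]
    - [0, 0, 1]
    - [0, 0, 1]
    - [0, 0, 1]
    - [0, 0, 1]
    - [0, 0, 1]
    - [0, 0, 1]
    - [0, 0, 1]
    - [0, 0, 1]
    - [0, 0, 1]
    - [0, 0, 1]
    - [0, 0, 0]
    - [0, 0, 0]
    - [0, 0, 0]
    - [0, 0, 0]
    - [0, 0, 0]
  travel:
    - [0, 0, 0]
    - [0, 0, 0]
    - [0, 0, 0]
    - [0, 0, 0]
    - [0, 0, 0]
    - [0, 0, 0]
    - [0, 0, 0]
    - [0, 0, 0]
    - [0, 0, 0]
    - [0, 0, 0]
    - [0, 0, 0]
    - [0, 0, 0]
    - [0, 0, 0]
    - [0, 0, 0]
    - [0, 0, 0]
    - [0, 0, 0]
  jaw: [0.6, 0.6, 0.6, 0.6, 0.6, 0.6, 0.6, 0.6, 0.6, 0.6, 0.6, 0.6, 0.3, 0.3, 0.3, 0.3]

```text
time: 61.7
tool_pos: [555.8, -256.6, 92.7]
tcp_rot: [-180.0, 0.0, 178.1]
ft_force: [1.0, 1.2, 1.9]
finger_gap: 34.8
grip_force: 29.7
```

Emit:
apply_moves:
  angular:
    - [0, 0, -1]
    - [0, 0, -1]
    - [0, 0, -1]
    - [0, 0, -1]
    - [0, 0, -1]
    - [0, 0, -1]
    - [0, 0, -1]
    - [0, 0, -1]
    - [0, 0, -1]
    - [0, 0, -1]
    - [0, 0, -1]
    - [0, 0, -1]
    - [0, 0, -1]
    - [0, 0, -1]
    - [0, 0, -1]
    - [0, 0, -1]
    - [0, 0, -1]
    - [0, 0, -1]
    - [0, 0, -1]
    - [0, 0, -1]
  travel:
    - [0, 0, -0.009]
    - [0, 0, -0.009]
    - [0, 0, -0.009]
    - [0, 0, -0.009]
    - [0, 0, -0.009]
    - [0, 0, -0.009]
    - [0, 0, -0.009]
    - [0, 0, -0.009]
    - [0, 0, -0.009]
    - [0, 0, -0.009]
    - [0, 0, -0.009]
    - [0, 0, -0.009]
    - [0, 0, -0.009]
    - [0, 0, -0.009]
    - [0, 0, -0.009]
    - [0, 0, -0.009]
    - [0, 0, -0.009]
    - [0, 0, -0.009]
    - [0, 0, -0.009]
    - [0, 0, -0.009]
  jaw: [0.3, 0.3, 0.3, 0.3, 0.3, 0.3, 0.3, 0.3, 0.3, 0.3, 0.3, 0.3, 0.3, 0.3, 0.3, 0.3, 0.3, 0.3, 0.3, 0.3]

```text
time: 64.2
tool_pos: [554.3, -256.8, 85.5]
tcp_rot: [-180.0, 0.1, 17.9]
ft_force: [-8.7, 0.3, 8.4]
finger_gap: 34.7
grip_force: 30.2
```

Emit:
apply_moves:
  angular:
    - [0, 0, -1]
    - [0, 0, -1]
    - [0, 0, -1]
    - [0, 0, -1]
    - [0, 0, 0]
    - [0, 0, 0]
  travel:
    - [0, 0, -0.005]
    - [0, 0, 0]
    - [0, 0, 0]
    - [0, 0, 0]
    - [0, 0, 0]
    - [0, 0, 0]
  jaw: [0.3, 0.3, 0.3, 0.3, 0.3, 0.3]

```text
time: 64.95
tool_pos: [555.7, -256.7, 85.2]
tcp_rot: [180.0, -0.0, -13.7]
ft_force: [-0.1, -1.5, 0.4]
finger_gap: 35.0
grip_force: 29.9
```

```bash
python3 -c "
from h import *
a=r.sense();print(a['wrist_torque'],a['ft_force'],a['joint_efforts'][5],a['tcp_rot'],a['tool_pos'],a['joint_pos'])"
```

```text
[-0.1677177  -0.17969187  0.12722015] [-0.14950408 -1.49221608  0.40636471] 0.21799297537654638 [ 1.79987210e+02 -2.81409575e-02 -1.36898918e+01] [ 555.7207037  -256.6921097    85.18737601] [-2.95879329e+01  1.73405030e+01  9.24619485e+01 -4.88217987e-03
  7.01669804e+01  7.41036173e+01]
```

Emit:
apply_moves:
  angular:
    - [0, 0, -1]
    - [0, 0, -1]
    - [0, 0, -1]
    - [0, 0, -1]
  travel:
    - [0, 0, 0]
    - [0, 0, 0]
    - [0, 0, 0]
    - [0, 0, 0]
  jaw: [0.3, 0.3, 0.3, 0.3]
  force: 40

```text
time: 65.45
tool_pos: [555.3, -256.8, 85.1]
tcp_rot: [180.0, -0.0, -45.9]
ft_force: [-0.8, -1.8, 0.8]
finger_gap: 34.2
grip_force: 39.9
```

```bash
python3 -c "
from h import *
a,s=wcam('w12.png');print(a['wrist_torque'],a['ft_force'],a['joint_efforts'][5],a['tcp_rot'],a['tool_pos'],a['joint_pos'])"
```

```text
[-0.17098456  0.20105983  0.74220804] [-0.8398348  -1.82373815  0.81464648] -1.6623350232839584 [ 1.79955743e+02 -2.67096534e-03 -4.59421881e+01] [ 555.30953815 -256.8094995    85.10767226] [-2.95950767e+01  1.73367245e+01  9.24757018e+01 -4.59355827e-02
  7.01974728e+01  1.06362678e+02]
```

Emit:
apply_moves:
  angular:
    - [0, 0, -0.5]
    - [0, 0, -0.5]
    - [0, 0, 0]
    - [0, 0, 0]
  travel:
    - [0, 0, 0]
    - [0, 0, 0]
    - [0, 0, 0]
    - [0, 0, 0]
  jaw: [0.3, 0.3, 0.3, 0.3]

```text
time: 66.0
tool_pos: [555.2, -256.7, 85.1]
tcp_rot: [180.0, 0.0, -53.7]
ft_force: [-2.7, -2.5, 2.7]
finger_gap: 34.2
grip_force: 40.3
```

```bash
python3 -c "
from h import *
a=r.sense();print(a['wrist_torque'],a['ft_force'],a['joint_efforts'][5],a['tcp_rot'],a['tool_pos'],a['finger_gap'])"
```

```text
[-0.3735206   0.56836167  0.46583618] [-2.73646035 -2.45278801  2.71693502] 0.48509275540709496 [ 1.79962992e+02  8.49415259e-03 -5.36774272e+01] [ 555.23273582 -256.7397681    85.05664794] 34.1866958628618
```

The torque rose from about 0.13 to 0.74 N m, so the vent is against its stop. I'll release and retreat.

Emit:
apply_moves:
  angular:
    - [0, 0, 0]
    - [0, 0, 0]
    - [0, 0, 0]
    - [0, 0, 0]
    - [0, 0, 0]
    - [0, 0, 0]
    - [0, 0, 0]
    - [0, 0, 0]
    - [0, 0, 0]
    - [0, 0, 0]
    - [0, 0, 0]
  travel:
    - [0, 0, 0]
    - [0, 0, 0]
    - [0, 0, 0]
    - [0, 0, 0.5]
    - [0, 0, 1]
    - [0, 0, 1]
    - [0, 0, 1]
    - [-0.8, -0.6, 0.5]
    - [-0.8, -0.6, 0.5]
    - [0, 0, 0]
    - [0, 0, 0]
  jaw: [0.6, 0.6, 0.6, 0.6, 0.6, 0.6, 0.6, 0.6, 0.6, 0.6, 0.6]

```text
time: 67.38
tool_pos: [491.8, -304.4, 266.1]
tcp_rot: [-179.9, -0.1, -53.9]
ft_force: [-0.5, -0.1, -0.2]
finger_gap: 51.2
grip_force: 0.0
```

```bash
python3 look.py 13; python3 - <<'E'
import cv2,numpy as np
i=cv2.imread('pics/s13.png')[120:260,240:420]; t=cv2.imread('pics/t13.png')[160:260,180:420]; w=cv2.imread('pics/w13.png')
o=np.zeros((600,800,3),np.uint8); o[:280,:360]=cv2.resize(i,(360,280)); o[:280,360:]=cv2.resize(w,(440,280)); o[280:600,:768]=cv2.resize(t,(768,320)); cv2.imwrite('pics/c13.png',o)
E
```

```text
[ 491.82273027 -304.40835988  266.05071099] [-1.79948550e+02 -6.36252565e-02 -5.38789166e+01] 51.19585048737284 [-0.50669065 -0.12133735 -0.16262863] 67.375
```

View pics/c13.png

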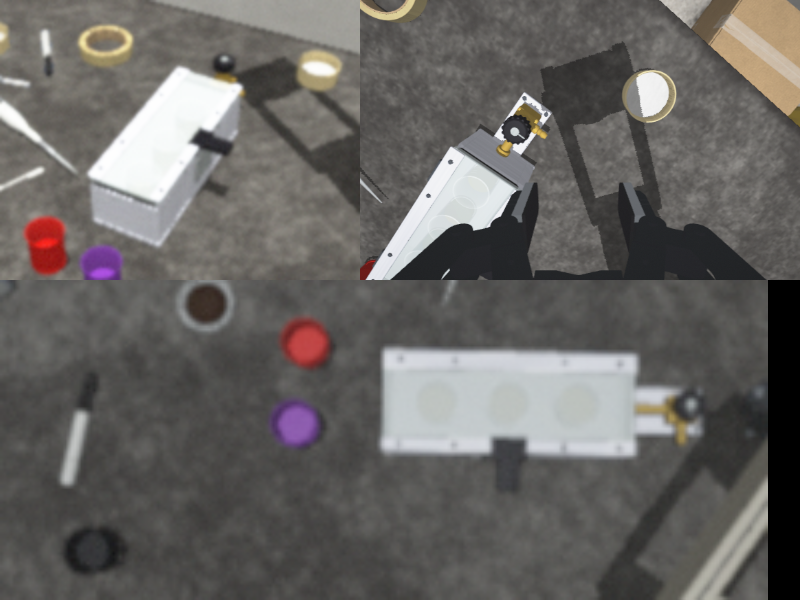

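The lid is shut with three beakers upright under it, the knob is down and the bystanders are in place, so I'm handing in.

```bash
python3 -c "
from bench import r
print(r.hand_in())"
```

```text
the job is handed in; nothing more can be done
None
```

The job is handed in, with no verdict returned: the vent was opened before the lid, all three beakers stand upright in the chamber, the lid is held shut, and the vent was then screwed down until torque showed its stop; sieve, dish and marker were not touched.

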